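Wedge the spring clip off the slab-roller shaft

TASK

The roller of the slab roller has to come out for cleaning: pick up the wooden wedge, slide its blade under the steel spring clip, gently and by feel, keeping it resting flat on the top of the shaft all the way, until the clip has spread and sprung up out of its groove. Do not pull the clip off with the gripper: only once it sits loose on top of the shaft pick it up and lay it in the wooden tray, with the wedge laid back on the bench. Leave the other things standing where they are.

Things in the scene. Friction and masses are not known exactly. Their poses are not given: they have to be found in the camera images.
- stand: Slab roller, fixed, let 0 to 6 mm into the bench (so heights above the bench vary). Origin under the middle of the clip's groove, x level along the shaft from its free end (towards the robot) to the roller, z up. Steel shaft, 32 mm diameter, axis along x at z = 65 mm (top at 81 mm), from x = -32 mm. Groove 24 mm diameter, x = -7 to 7 mm. Wooden roller, 64 mm diameter, from x = 65 mm. All greased.
- shaft_top (a point): Point on the shaft's top line at the front edge of the groove (stand x = -7 mm, z = 81 mm); axes as the stand's.
- cheeks (a point): Middle between the tops of two grey cheeks behind the clip (stand x = 13 mm, z = 109 mm). They span stand x = 7 to 19 mm, 10 to 40 mm to each side, so that the wedge can pass between them above the shaft. Ears on them flank the clip, 25.5 to 40 mm to each side, from stand x = -6 mm, equally high.
- clip_lug (a point): Grip point of the loose steel spring clip, on its upright lug (16 mm wide along y, 12 mm along x), 10 mm below the lug's top. Axes as the stand's at the start: x along the shaft, z up. Snapped on, it is at z = 117 mm of the stand. Two sprung jaws reach under the shaft, their lowest points 64 mm below this point. Mass about 75 g.
- clip_crown (a point): Centre of the clip's crown, a level square bar (12 x 12 mm, 48 mm long in y), 27 mm below clip_lug. Snapped on, its underside is 3 mm above the shaft. Lifting it takes some 7 to 12 N, more if fast. Raised 10 mm the jaws are widest; at 11 to 15 mm it springs up by itself and rests loose astride the shaft, 17 to 21 mm higher than at first; then it lifts straight up.
- clip_mid (a point): Middle point of the clip, 52 mm below clip_lug along its own z (on the shaft's axis when snapped on).
- clip: The spring clip as a whole, same origin as clip_mid.
- wedge_grip (a point): Grip point of the loose hardwood wedge: in its handle (50 mm long in x, 20 mm wide, 40 mm high), midway along and across, 26 mm above the handle's flat underside on which it lies at first. x points to the tip, z up. From the handle's front a blade 90 mm long and 14 mm wide goes on level, so that its tip is 115 mm ahead of this point. About 85 g.
- wedge: The wedge as a whole; origin on the handle's underside, 26 mm below wedge_grip. The blade's flat underside lies anywhere from 3 to 17 mm higher than the handle's (set differently each time, firm, not measured: find it by touch). Its top is level, 21 mm above its underside, for 30 mm from the handle, then slopes over 60 mm down to 2 mm at the tip.
- wedge_back (a point): Middle of the wedge handle's rear face, 25 mm behind wedge_grip. Over 20 N of the wedge on the shaft or stand, or over 15 N on the clip, is too rough. With its blade flat on the shaft the clip comes loose when the tip is 35 to 50 mm past the clip's middle.
- tray: Square shallow dark wooden tray, 200 x 200 mm, 25 mm high, walls and floor 6 mm thick; origin under its middle.
- mug: Terracotta mug, 76 mm across, 90 mm high, a bystander; origin under its middle.
- jar: White ceramic jar, 64 mm across, 100 mm high, a bystander; origin under its middle.

How it is judged:
On the way, in this order (a step that is already met when the one before it is completed fails the run):
1. the wedge, bearing on the shaft (over 2 N) and on the clip, lifts the clip at least 3 mm (z of clip_lug in the frame of stand above 0.12 m and contact force between wedge and clip above 0.5 N and contact force between wedge and stand above 2 N), for 0.1 s.
2. the wedge, bearing on the shaft (over 2 N) and on the clip, lifts the clip at least 7 mm (z of clip_lug in the frame of stand above 0.124 m and contact force between wedge and clip above 0.5 N and contact force between wedge and stand above 2 N), for 0.1 s.
3. the clip has sprung out of its groove and sits at least 15 mm higher than before, upright on the shaft (z of clip_lug in the frame of stand above 0.132 m and horizontal distance between clip_lug and stand below 0.02 m), for 0.2 s.
At the end, for the whole second after the job is handed in: The clip rests in the tray (its lug and its middle both within the tray's walls, 96 mm of its middle each way, its middle lower than 60 mm), still; the wedge lies still on the bench, its grip point lower than 45 mm, touching neither the roller stand nor the tray (x of clip_lug in the frame of tray between -0.096 and 0.096 m and x of clip_mid in the frame of tray between -0.096 and 0.096 m and y of clip_lug in the frame of tray between -0.096 and 0.096 m and y of clip_mid in the frame of tray between -0.096 and 0.096 m and height (world z) of clip_mid below 0.06 m and contact force between clip and tray above 0.1 N and linear speed of each of clip, wedge below 0.03 m/s and height (world z) of wedge_grip below 0.045 m and contact force between wedge and tray below 0.05 N and contact force between wedge and stand below 0.05 N).
It fails at once if the wedge bears on the shaft or stand with more than 20 N, or on the clip with more than 15 N (contact force between wedge and stand above 20 N or contact force between wedge and clip above 15 N).
It fails at once if the gripper's fingers pull at the clip (over 4 N) before it has sprung 13 mm up out of its groove (contact force between the fingers and clip above 4 N and horizontal distance between clip_lug and stand below 0.03 m and not (z of clip_lug in the frame of stand above 0.13 m)).
It fails at once if the mug or the jar is moved more than 30 mm, or the tray more than 40 mm (distance of any of mug, jar from where it was at the start of the episode above 0.03 m or distance of tray from where it was at the start of the episode above 0.04 m).
It also fails if it takes over 72 s, if anything falls off the work surface, if the arm or the gripper's body presses on something with over 40 N, if the wrist force passes 120 N, or if a joint passes its speed limit or range.

ROBOT

A 6-joint arm with a two-finger parallel gripper is mounted at the origin on the work surface. World frame = base frame: x ahead of the robot, y to its left, z up, the work surface at z = 0. Lengths are in m, angles in rad, forces in N, time in s.
With the tool pointing down it reaches from about 0.4 to 0.825 m from the base axis. Payload 7 kg.
Tool frame: the origin (TCP) lies between the finger pads; the fingertips stand 14 mm ahead of it and the grasp point (between the pads) lies 5 mm behind it (tcp_to_tips is the z of the fingertips in the tool frame, in m); z points along the fingers, y is the line along which they close (so a half turn about z gives the same grasp; the last joint's range is limited). The gripper opens to 88 mm and grips with 3 to 60 N. Pads are 19 mm wide; open, the fingers measure 130 mm over their backs; the gripper's body (78 mm by 193 mm) begins 47 mm behind the grasp point.
Start: joints at [1.404, 0.359, 0.012, 0, -1.224, -0.288], TCP at [0.297, 0.606, 0.241] pointing down, gripper open.
Joint ranges: [-3.07, 3.07], [-1.43, 2.12], [-1.02, 1.25], [-3.03, 1.67], [-3.05, -0], [-3.03, 3.03]. Speed limits (rad/s): [2.39, 2.39, 3.01, 3.14, 3.14, 3.14].

INTERFACE

Orientations are given as a 3x3 rotation matrix whose columns are the frame's x, y, z axes.
In Python, from workcell import get_state, read_camera, camera_info, close_job, look_for, tcp_to_tips gives the robot as it stands.
- The arm moves only by the tool step_arm, never from a script. Its argument "steps" is a list of rows, each an object with "translation": the shift along the tool's x, y, z scaled (see below), a list of three; "rotation": the turn, a rotation vector about the tool's x, y, z scaled (see below), a list of three; "hand": the finger opening in mm, from 0 to 87.6. A call has exactly 10 rows; each row is the pose to reach, as a shift and turn from the pose commanded when the call began, along the tool's axes at that moment, turning the shorter way round; what a row does not reach only later rows make up. The controller multiplies each number of a shift by 100 mm and each number of a turn by 360 degrees. A row lasts 1/8 s, in which the tool goes at most 62.5 mm and 10.7 degrees, less where a joint would pass 70% of its speed; a pose out of reach is approached as far as the arm can. A call with a number of a shift or a turn outside -1 to 1 is refused whole. A call with a gripper value outside its range is refused whole. The fingers move at their own pace and stop on an object; "newtons" is the grip in N (left out, the last holds). Time passes only in rows, so rows that repeat a pose let the fingers close, or fill a call up. It gives the time, the measured TCP pose, the force, the opening and the grip force at its end, in the units of the state.
- get_state(): the state, without advancing time (a new reading comes with each control period).
- read_camera(name): name is "scene" or "top" or "wrist"; returns (picture, depth): 420x560x3 uint8, red, green, blue; 420x560 float32, m along the optical axis (not along the pixel's ray), 0 where there is no reading.
- camera_info(name): a dict with "fx", "fy", "cx", "cy" (pixels), "origin" and "orientation" of the camera in the world; the wrist camera has in their place "hand_eye" (4x4, takes a point from camera to tool coordinates, whose origin is the TCP and whose axes are the flange's). Camera axes: x right, y down, z forward; pixel columns grow to the right and rows downward; lengths in m; the calibration is good to about 2 mm. The wrist camera is an equidistant fisheye: a pixel r from the principal point sees the ray r / f radians off the axis. A picture is of the moment at which its call begins: read the wrist's pose just before it. camera_info takes no time and is no camera call.
- close_job(): hands the job in; it is judged then, once.
Trained networks look in the newest picture that a camera, given by its name, has taken for a name from the list of things; names that differ only in an ending like _2 or _b are one class to them, and where a whole thing is asked for, a point or a joint stands for the part that bears it (a point fixed in the world has none). Each returns a list of dicts, best first, with "confidence" (0 to 1); they miss things now and then, are a little off and sometimes report something else, mostly with a low value. They report only what shows in the picture. A call takes as long as a camera call.
- look_for(camera, target): "extent" ([left, top, width, height] in pixels, round what is visible of it).
The state is a dict: "time": time; "qpos": joint angles; "joint_vel": joint speeds; "tau": joint torques, N m; "tool_pos": TCP position; "ee_rot": TCP orientation; "force": force on the tool from outside, world axes, zero at the start; "ft_torque": the same for the moment, N m; "gripper_width": finger opening in m; "grip_force": force on a finger pad.
Only numpy, scipy, OpenCV 4.12 (cv2) and the standard library are available. Lean on these libraries where they do the work, as an engineer would, in place of code of your own. Each camera call takes 0.05 s, during which the arm holds its last target. There are 200 camera calls.

## Working session

There is one attempt and no reset: what is moved stays moved. The work goes in short steps, Python scripts to look and compute and a tool call to move; the robot and the scene stay as the last step left them, time stands still between calls to the robot, and variables do not carry over. Pictures are saved under pics/ and viewed, at most 10 in all, crops included, and the job is handed in when it is done.

Besides the shell and the picture viewer there is one more tool, called after "Emit:" by a JSON object that holds its "method" and its "body", one argument or row to a line. step_arm: Moves the arm, as the interface text tells. Shifts and turns lie within -1 to 1; 1 stands for 100 mm of shift or 360 degrees of turn. Its arguments: {"type":"object","properties":{"steps":{"type":"array"},"newtons":{"type":"number"}},"required":["steps"]}

```bash
mkdir -p pics; ls
python3 - <<'E'
from workcell import *
import numpy as np, cv2
s=get_state(); print({k:np.round(v,4).tolist() for k,v in s.items()}, tcp_to_tips)
for c in("scene","top"):
    p,d=read_camera(c); cv2.imwrite(f"pics/{c}0.png",p[:,:,::-1]); np.save(f"{c}_d.npy",d); np.save(f"{c}_p.npy",p)
    ci=camera_info(c); print(c,{k:np.round(v,4).tolist() for k,v in ci.items()})
    for t in("stand","clip","wedge","tray","mug","jar"):
        print(t,[(np.round(r["extent"],0).tolist(),round(r["confidence"],2)) for r in look_for(c,t)[:2]])
print(camera_info("wrist"))
E
```

```text
pics
{'time': 0.0, 'qpos': [1.4041, 0.3594, 0.0111, -0.0004, -1.2241, -0.2881], 'joint_vel': [0.0011, 0.0006, -0.0023, -0.0019, -0.0015, -0.001], 'tau': [0.0028, -58.2727, 29.3048, 6.9966, 0.007, -0.0001], 'tool_pos': [0.2963, 0.606, 0.2396], 'ee_rot': [[0.8983, -0.4394, -0.0006], [-0.4394, -0.8983, -0.0015], [0.0001, 0.0016, -1.0]], 'force': [-0.5167, 1.4488, -0.0844], 'ft_torque': [-0.0183, 0.043, -0.0452], 'grip_force': 0.0, 'gripper_width': 0.0873} 0.014
scene {'fx': 453.6212, 'fy': 453.6212, 'cx': 272.7858, 'cy': 205.318, 'origin': [1.1784, -0.027, 0.8307], 'orientation': [[0.0284, 0.747, -0.6642], [0.9995, -0.0303, 0.0086], [-0.0137, -0.6641, -0.7475]]}
stand [([380.0, 177.0, 23.0, 45.0], 0.71), ([215.0, 232.0, 78.0, 137.0], 0.64)]
clip [([264.0, 233.0, 9.0, 14.0], 0.48)]
wedge [([381.0, 175.0, 30.0, 50.0], 0.91)]
tray [([112.0, 170.0, 96.0, 85.0], 0.7), ([215.0, 232.0, 76.0, 139.0], 0.69)]
mug [([122.0, 244.0, 56.0, 61.0], 0.88), ([218.0, 231.0, 76.0, 138.0], 0.54)]
jar [([386.0, 244.0, 40.0, 46.0], 0.68)]
top {'fx': 504.5289, 'fy': 504.5289, 'cx': 283.828, 'cy': 212.3463, 'origin': [0.3556, -0.0046, 1.0212], 'orientation': [[-0.0079, -0.9826, 0.1857], [-0.9999, 0.0055, -0.0137], [0.0125, -0.1858, -0.9825]]}
stand []
clip [([279.0, 159.0, 23.0, 18.0], 0.67)]
wedge [([131.0, 226.0, 16.0, 70.0], 0.58)]
tray [([359.0, 197.0, 132.0, 127.0], 0.73)]
mug [([378.0, 130.0, 58.0, 40.0], 0.89), ([263.0, 62.0, 77.0, 126.0], 0.51)]
jar []
{'fx': 325.19226210127806, 'fy': 325.19226210127806, 'cx': 281.2585176649419, 'cy': 208.89008122190504, 'hand_eye': array([[-1.03595365e-03, -9.58577830e-01, -2.84828844e-01,
         7.82634431e-02],
       [ 9.99999417e-01, -1.07972352e-03, -3.34943999e-06,
         1.96947667e-04],
       [-3.04325703e-04, -2.84828682e-01,  9.58578390e-01,
        -1.44255741e-01],
       [ 0.00000000e+00,  0.00000000e+00,  0.00000000e+00,
         1.00000000e+00]])}
```

View pics/scene0.png

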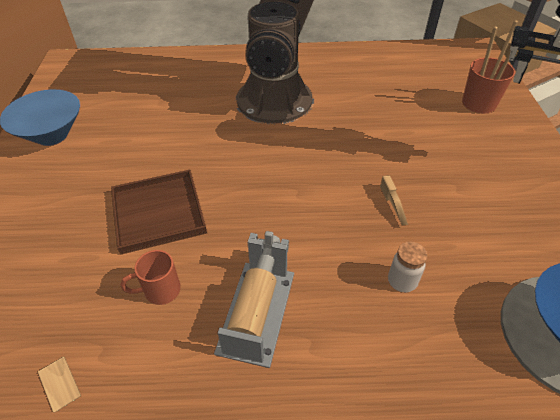

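View pics/top0.png

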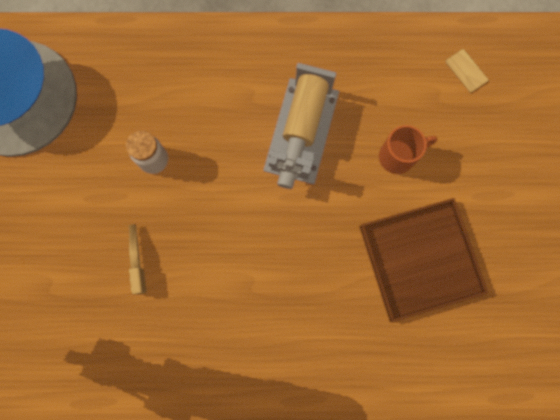

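The scene view shows the wedge at (393,200), the stand's clip end at (268,242), the tray at (158,210), the mug at (158,277) and the jar at (407,268). In the top view the wedge is at (136,260) with its tip away from the robot, the clip is near (291,160) and the tray at (425,260).

```bash
cat > h.py <<'E'
from workcell import *
import numpy as np, cv2
def cloud(c,d):
    i=camera_info(c); v,u=np.mgrid[:d.shape[0],:d.shape[1]]
    P=np.stack([(u-i["cx"])/i["fx"]*d,(v-i["cy"])/i["fy"]*d,d],-1)
    W=P@np.array(i["orientation"]).T+np.array(i["origin"]); W[d<=0]=np.nan
    return W
def rect(P):
    (c,s,a)=cv2.minAreaRect((P[:,:2]*1000).astype(np.float32)); return np.round(c,1),np.round(s,1),round(a,2)
E
python3 - <<'E'
from h import *
for c in("top","scene"):
    W=cloud(c,np.load(c+"_d.npy")); P=np.load(c+"_p.npy")
    Z=W[...,2]
    print(c,"bench z",np.nanmedian(Z[300:330,150:250] if c=="top" else Z[140:170,180:350]))
    def box(l,t,w,h,lo,hi):
        Q=W[t:t+h,l:l+w].reshape(-1,3); return Q[(Q[:,2]>lo)&(Q[:,2]<hi)]
    bw=(115,215,40,90) if c=="top" else (370,165,50,70)
    for lo,hi in((.012,.06),(.032,.06)):
        Q=box(*bw,lo,hi); print("wedge",lo,len(Q),rect(Q),"zmax/med",np.nanpercentile(Q[:,2],95),np.median(Q[:,2]))
    bs=(255,55,90,140) if c=="top" else (205,225,100,150)
    Q=box(*bs,.01,.2)
    for lo,hi in((.113,.14),(.098,.113),(.085,.092)):
        R=Q[(Q[:,2]>lo)&(Q[:,2]<hi)]; print("stand",lo,len(R),rect(R),"med z",np.median(R[:,2]),R[:,:2].mean(0).round(4))
    bt=(350,190,150,140) if c=="top" else (100,160,115,100)
    R=box(*bt,.012,.05); print("tray",rect(R),np.nanpercentile(R[:,2],90))
    bm=(370,120,75,60) if c=="top" else (115,240,70,70); R=box(*bm,.07,.12); print("mug",rect(R))
    bm=(120,125,60,55) if c=="top" else (380,235,60,65); R=box(*bm,.08,.13); print("jar",rect(R))
E
```

```text
top bench z 0.0013650060646782647
wedge 0.012 753 (array([454.7, 274.7]), array([140.4,  21.2]), 7.43) zmax/med 0.04302642584543139 0.03448674674775842
wedge 0.032 452 (array([434.5, 272.8]), array([99.9, 20.7]), 8.52) zmax/med 0.04346623367718397 0.03973950720106456
stand 0.113 58 (array([619. , -27.6]), array([15.4, 11.7]), 72.81) med z 0.12129170237448844 [ 0.6186 -0.0276]
stand 0.098 346 (array([695.8, -48.4]), array([ 79.7, 171. ]), 74.74) med z 0.10530914996197205 [ 0.627  -0.0296]
stand 0.085 1209 (array([719.5, -55.3]), array([ 79.3, 220.2]), 74.41) med z 0.08974462104046621 [ 0.7435 -0.0622]
tray (array([ 450. , -294.5]), array([200.3, 202. ]), 15.82) 0.02762398578838219
mug (array([ 663.7, -263.5]), array([93. , 76.6]), 72.94)
jar (array([662. , 254.1]), array([55.1, 55.3]), 61.45)
scene bench z -0.001495825570789977
wedge 0.012 479 (array([455.5, 272.5]), array([138.9,  21.3]), 8.81) zmax/med 0.03956535403329552 0.02876452178568034
wedge 0.032 172 (array([428.8, 267.9]), array([84.8, 21.2]), 8.03) zmax/med 0.04050576465793277 0.03726525805623421
stand 0.113 49 (array([620.3, -30.3]), array([16.6, 11.8]), 70.9) med z 0.11865800225733214 [ 0.6215 -0.0299]
stand 0.098 294 (array([627., -32.]), array([80.4, 26.2]), 74.44) med z 0.10264428821407945 [ 0.6291 -0.0319]
stand 0.085 1563 (array([719.2, -57.6]), array([ 79.6, 221.7]), 74.39) med z 0.0887272143596276 [ 0.7549 -0.0671]
tray (array([ 449.5, -297.5]), array([207. , 200.1]), 15.61) 0.024832652763532748
mug (array([ 673.4, -262.7]), array([77.2, 90.8]), 53.11)
jar (array([663.6, 251.5]), array([54.9, 56.1]), 37.51)
```

Emit:
{"method": "step_arm", "body": {
  "steps": [
    {"translation": [0.1, 0.1, 0], "rotation": [0, 0, 0], "hand": 60},
    {"translation": [0.2, 0.2, 0], "rotation": [0, 0, 0], "hand": 60},
    {"translation": [0.3, 0.3, 0], "rotation": [0, 0, 0], "hand": 60},
    {"translation": [0.4, 0.4, 0], "rotation": [0, 0, 0], "hand": 60},
    {"translation": [0.5, 0.5, 0], "rotation": [0, 0, 0], "hand": 60},
    {"translation": [0.6, 0.6, 0], "rotation": [0, 0, 0], "hand": 60},
    {"translation": [0.7, 0.7, 0], "rotation": [0, 0, 0], "hand": 60},
    {"translation": [0.8, 0.8, 0], "rotation": [0, 0, 0], "hand": 60},
    {"translation": [0.9, 0.9, 0], "rotation": [0, 0, 0], "hand": 60},
    {"translation": [1, 1, 0], "rotation": [0, 0, 0], "hand": 60}
  ]
}}

```text
time: 1.95
tool_pos: [0.3427, 0.4717, 0.2406]
ee_rot: [[0.898, -0.439, 0.0], [-0.439, -0.898, 0.0], [0.0, -0.0, -1.0]]
force: [0.7, 0.4, -0.9]
gripper_width: 0.0604
grip_force: 0.0
```

Emit:
{"method": "step_arm", "body": {
  "steps": [
    {"translation": [0.1, 0.1, 0.08], "rotation": [0, 0, -0.01], "hand": 60},
    {"translation": [0.2, 0.2, 0.16], "rotation": [0, 0, -0.02], "hand": 60},
    {"translation": [0.3, 0.3, 0.24], "rotation": [0, 0, -0.03], "hand": 60},
    {"translation": [0.4, 0.4, 0.32], "rotation": [0, 0, -0.04], "hand": 60},
    {"translation": [0.5, 0.5, 0.4], "rotation": [0, 0, -0.05], "hand": 60},
    {"translation": [0.6, 0.6, 0.48], "rotation": [0, 0, -0.06], "hand": 60},
    {"translation": [0.7, 0.7, 0.56], "rotation": [0, 0, -0.07], "hand": 60},
    {"translation": [0.8, 0.8, 0.64], "rotation": [0, 0, -0.08], "hand": 60},
    {"translation": [0.9, 0.9, 0.72], "rotation": [0, 0, -0.09], "hand": 60},
    {"translation": [1, 1, 0.8], "rotation": [0, 0, -0.095], "hand": 60}
  ]
}}

```text
time: 3.2
tool_pos: [0.3885, 0.338, 0.1604]
ee_rot: [[0.99, 0.143, 0.0], [0.143, -0.99, 0.0], [0.0, -0.0, -1.0]]
force: [-0.4, -0.9, -0.1]
gripper_width: 0.0601
grip_force: 0.0
```

```bash
cat >> h.py <<'E'
def wcloud():
    s=get_state(); p,d=read_camera("wrist"); i=camera_info("wrist")
    v,u=np.mgrid[:d.shape[0],:d.shape[1]]; a=(u-i["cx"])/i["fx"]; b=(v-i["cy"])/i["fy"]; r=np.hypot(a,b)+1e-9
    t=np.tan(np.minimum(r,1.5))/r; P=np.stack([a*t*d,b*t*d,d],-1); H=i["hand_eye"]
    W=(P@H[:3,:3].T+H[:3,3])@np.array(s["ee_rot"]).T+np.array(s["tool_pos"]); W[d<=0]=np.nan
    return s,p,W
def sel(W,x0,x1,y0,y1,z0,z1):
    Q=W.reshape(-1,3); lo=np.array([x0,y0,z0]); hi=np.array([x1,y1,z1]); return Q[np.all((Q>lo)&(Q<hi),1)]
def to(pos,yaw=None,s=None):
    s=s or get_state(); R=np.array(s["ee_rot"]); d=R.T@(np.array(pos)-s["tool_pos"])
    y=np.degrees(np.arctan2(R[1,0],R[0,0])); print("yaw now",y.round(2),"shift/100mm",(d*10).round(3),"turn",None if yaw is None else round(-(yaw-y)/360,4))
E
python3 - <<'E'
from h import *
s,p,W=wcloud(); cv2.imwrite("pics/w1.png",p[:,:,::-1]); np.save("w1.npy",W)
B=sel(W,.3,.6,.15,.4,-.01,.01); print("bench",np.median(B[:,2]))
b=np.median(B[:,2])
Q=sel(W,.36,.54,.21,.32,.012,.06); print(len(Q),rect(Q))
hd=Q[Q[:,2]>b+.0385]; print("handle",len(hd),rect(hd),np.median(hd[:,2]))
c=np.array([.4105,.2673]); 
for yaw in(7.4,8,8.6):
    ax=np.array([np.cos(np.radians(yaw)),np.sin(np.radians(yaw))]); n=np.array([-ax[1],ax[0]]); t=(Q[:,:2]-c)@ax; l=(Q[:,:2]-c)@n
    print(yaw,[(round(a,3),*np.round(np.percentile(l[(t>a)&(t<a+.01)],[3,97])*1000,1),round(np.median(Q[(t>a)&(t<a+.01),2])-b,4)) for a in np.arange(-.025,.12,.01) if ((t>a)&(t<a+.01)).sum()>5])
E
```

```text
bench 0.00014862910830826248
3485 (array([455.4, 274.8]), array([140. ,  20.9]), 9.13)
handle 1089 (array([410.9, 267.9]), array([49.1, 19.5]), 9.4) 0.04005124574435888
7.4 [(np.float64(-0.025), np.float64(-8.9), np.float64(9.3), np.float64(0.0394)), (np.float64(-0.015), np.float64(-8.7), np.float64(9.6), np.float64(0.0395)), (np.float64(-0.005), np.float64(-8.7), np.float64(10.0), np.float64(0.0397)), (np.float64(0.005), np.float64(-8.5), np.float64(10.8), np.float64(0.0396)), (np.float64(0.015), np.float64(-7.8), np.float64(10.9), np.float64(0.0393)), (np.float64(0.025), np.float64(-5.9), np.float64(7.8), np.float64(0.0338)), (np.float64(0.035), np.float64(-5.3), np.float64(8.6), np.float64(0.0339)), (np.float64(0.045), np.float64(-5.1), np.float64(8.6), np.float64(0.0339)), (np.float64(0.055), np.float64(-4.7), np.float64(9.0), np.float64(0.0323)), (np.float64(0.065), np.float64(-4.3), np.float64(9.1), np.float64(0.029)), (np.float64(0.075), np.float64(-4.5), np.float64(9.6), np.float64(0.0261)), (np.float64(0.085), np.float64(-4.4), np.float64(9.5), np.float64(0.023)), (np.float6
[... 1735 characters left out ...]
.float64(0.0338)), (np.float64(0.035), np.float64(-6.2), np.float64(7.7), np.float64(0.0339)), (np.float64(0.045), np.float64(-6.1), np.float64(7.5), np.float64(0.0339)), (np.float64(0.055), np.float64(-6.0), np.float64(7.6), np.float64(0.0323)), (np.float64(0.065), np.float64(-5.8), np.float64(7.7), np.float64(0.029)), (np.float64(0.075), np.float64(-6.1), np.float64(7.9), np.float64(0.0261)), (np.float64(0.085), np.float64(-6.2), np.float64(7.7), np.float64(0.023)), (np.float64(0.095), np.float64(-5.6), np.float64(7.7), np.float64(0.0197)), (np.float64(0.105), np.float64(-5.8), np.float64(7.5), np.float64(0.0168)), (np.float64(0.115), np.float64(-6.0), np.float64(6.0), np.float64(0.0149))]
```

View pics/w1.png

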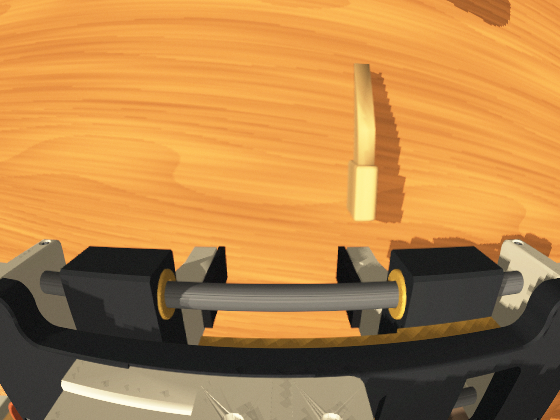

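```bash
python3 -c "
from h import *
to([.4109,.2679,.0215],9.1)"
```

```text
yaw now 8.25 shift/100mm [0.129 0.707 1.378] turn -0.0024
```

Emit:
{"method": "step_arm", "body": {
  "steps": [
    {"translation": [0.04, 0.2, 0.05], "rotation": [0, 0, -0.0024], "hand": 60},
    {"translation": [0.08, 0.4, 0.1], "rotation": [0, 0, -0.0024], "hand": 60},
    {"translation": [0.12, 0.6, 0.2], "rotation": [0, 0, -0.0024], "hand": 50},
    {"translation": [0.129, 0.7, 0.3], "rotation": [0, 0, -0.0024], "hand": 50},
    {"translation": [0.129, 0.707, 0.42], "rotation": [0, 0, -0.0024], "hand": 50},
    {"translation": [0.129, 0.707, 0.54], "rotation": [0, 0, -0.0024], "hand": 50},
    {"translation": [0.129, 0.707, 0.66], "rotation": [0, 0, -0.0024], "hand": 50},
    {"translation": [0.129, 0.707, 0.78], "rotation": [0, 0, -0.0024], "hand": 50},
    {"translation": [0.129, 0.707, 0.9], "rotation": [0, 0, -0.0024], "hand": 50},
    {"translation": [0.129, 0.707, 1], "rotation": [0, 0, -0.0024], "hand": 50}
  ]
}}

```text
time: 4.5
tool_pos: [0.411, 0.2707, 0.0597]
ee_rot: [[0.988, 0.157, -0.0], [0.157, -0.988, -0.0], [-0.0, 0.0, -1.0]]
force: [0.3, -0.8, 0.7]
gripper_width: 0.0502
grip_force: 0.0
```

```bash
python3 -c "
from h import *
to([.4109,.2679,.0215],9.1)"
```

```text
yaw now 9.02 shift/100mm [-0.005  0.027  0.382] turn -0.0002
```

Emit:
{"method": "step_arm", "body": {
  "steps": [
    {"translation": [0, 0.025, 0.13], "rotation": [0, 0, 0], "hand": 50},
    {"translation": [0, 0.025, 0.26], "rotation": [0, 0, 0], "hand": 50},
    {"translation": [0, 0.025, 0.38], "rotation": [0, 0, 0], "hand": 50},
    {"translation": [0, 0.025, 0.38], "rotation": [0, 0, 0], "hand": 35},
    {"translation": [0, 0.025, 0.38], "rotation": [0, 0, 0], "hand": 26},
    {"translation": [0, 0.025, 0.38], "rotation": [0, 0, 0], "hand": 10},
    {"translation": [0, 0.025, 0.38], "rotation": [0, 0, 0], "hand": 10},
    {"translation": [0, 0.025, 0.38], "rotation": [0, 0, 0], "hand": 10},
    {"translation": [0, 0.025, 0.38], "rotation": [0, 0, 0], "hand": 10},
    {"translation": [0, 0.025, 0.38], "rotation": [0, 0, 0], "hand": 10}
  ],
  "newtons": 45
}}

```text
time: 5.75
tool_pos: [0.4117, 0.2685, 0.023]
ee_rot: [[0.988, 0.157, 0.0], [0.157, -0.988, 0.001], [0.001, -0.0, -1.0]]
force: [-1.8, 0.2, 5.8]
gripper_width: 0.0193
grip_force: 45.0
```

```bash
python3 -c "
from h import *
s=get_state();print(s['time'],s['tool_pos'],s['gripper_width'],s['grip_force'],s['force'])
Y=np.radians(-15.5);o=np.array([.6197,-.0289]);ax=np.array([np.cos(Y),np.sin(Y)])
for X in(-25,-12): to([*(o+ax*(X-115)/1000),.12],-15.5,s)"
```

```text
5.75 [0.41169823 0.26848381 0.02297925] 0.01933603161558476 45.00064194202423 [-1.83723946  0.19713429  5.78493386]
yaw now 9.02 shift/100mm [ 0.315  2.682 -0.971] turn 0.0681
yaw now 9.02 shift/100mm [ 0.433  2.736 -0.971] turn 0.0681
```

Emit:
{"method": "step_arm", "body": {
  "steps": [
    {"translation": [0, 0, -0.1], "rotation": [0, 0, 0], "hand": 10},
    {"translation": [0, 0, -0.2], "rotation": [0, 0, 0], "hand": 10},
    {"translation": [0, 0.1, -0.35], "rotation": [0, 0, 0], "hand": 10},
    {"translation": [0, 0.2, -0.5], "rotation": [0, 0, 0], "hand": 10},
    {"translation": [0, 0.3, -0.65], "rotation": [0, 0, 0], "hand": 10},
    {"translation": [0, 0.45, -0.8], "rotation": [0, 0, 0], "hand": 10},
    {"translation": [0, 0.6, -0.9], "rotation": [0, 0, 0], "hand": 10},
    {"translation": [0, 0.75, -1], "rotation": [0, 0, 0], "hand": 10},
    {"translation": [0, 0.9, -1], "rotation": [0, 0, 0], "hand": 10},
    {"translation": [0, 1, -1], "rotation": [0, 0, 0], "hand": 10}
  ]
}}

```text
time: 7.0
tool_pos: [0.427, 0.1682, 0.1222]
ee_rot: [[0.988, 0.156, -0.001], [0.156, -0.988, -0.0], [-0.001, 0.0, -1.0]]
force: [0.1, -1.0, -1.4]
gripper_width: 0.02
grip_force: 45.0
```

Emit:
{"method": "step_arm", "body": {
  "steps": [
    {"translation": [0, 0.12, 0], "rotation": [0, 0, 0.007], "hand": 10},
    {"translation": [0, 0.25, 0], "rotation": [0, 0, 0.015], "hand": 10},
    {"translation": [0, 0.38, 0], "rotation": [0, 0, 0.023], "hand": 10},
    {"translation": [0, 0.5, 0], "rotation": [0, 0, 0.031], "hand": 10},
    {"translation": [0, 0.62, 0], "rotation": [0, 0, 0.039], "hand": 10},
    {"translation": [0.02, 0.74, 0], "rotation": [0, 0, 0.047], "hand": 10},
    {"translation": [0.04, 0.84, 0], "rotation": [0, 0, 0.055], "hand": 10},
    {"translation": [0.06, 0.92, 0], "rotation": [0, 0, 0.062], "hand": 10},
    {"translation": [0.08, 0.98, 0], "rotation": [0, 0, 0.068], "hand": 10},
    {"translation": [0.08, 1, 0], "rotation": [0, 0, 0.068], "hand": 10}
  ]
}}

```text
time: 8.25
tool_pos: [0.4509, 0.0716, 0.1225]
ee_rot: [[0.963, -0.268, -0.0], [-0.268, -0.963, -0.0], [-0.0, 0.0, -1.0]]
force: [-0.4, -0.1, -0.9]
gripper_width: 0.0196
grip_force: 45.0
```

Run:
```python
from h import *
s,p,W=wcloud(); cv2.imwrite("pics/w2.png",p[:,:,::-1]); np.save("w2.npy",W)
print(s['tool_pos'],s['force'],s['gripper_width'])
R=np.array(s["ee_rot"]); T=(W-s["tool_pos"])@R   # tool coords
Q=T.reshape(-1,3); Q=Q[(Q[:,0]>.015)&(Q[:,0]<.13)&(abs(Q[:,1])<.02)&(Q[:,2]>-.04)&(Q[:,2]<.02)]
for a in np.arange(.015,.125,.01):
    m=(Q[:,0]>a)&(Q[:,0]<a+.01)
    if m.sum()>5: print("wedge",a.round(3),m.sum(),(np.percentile(Q[m,1],[3,97])*1000).round(1),(np.median(Q[m,2])*1000).round(1))
# stand
A=sel(W,.55,.9,-.15,.06,.05,.14)
for lo,hi in((.112,.14),(.097,.110),(.097,.1035)):
    q=A[(A[:,2]>lo)&(A[:,2]<hi)&(A[:,0]<.68)]; print(lo,len(q),rect(q) if len(q)>5 else "",np.median(q[:,2]))
```

```text
[0.45092243 0.07164274 0.12249779] [-0.36425514 -0.07346119 -0.87506085] 0.01957351215671605
wedge 0.015 1313 [-8.9  9.9] -16.2
wedge 0.025 679 [-6.   7.1] -11.1
wedge 0.035 742 [-6.1  7.1] -11.1
wedge 0.045 790 [-6.1  7. ] -11.2
wedge 0.055 836 [-6.  7.] -9.4
wedge 0.065 792 [-6.2  7. ] -6.2
wedge 0.075 755 [-6.3  7. ] -3.0
wedge 0.085 703 [-6.2  7.2] 0.2
wedge 0.095 642 [-6.2  7.3] 3.2
wedge 0.105 555 [-6.4  7.1] 6.2
0.112 672 (array([554.6,  42.4]), array([13.8, 12.9]), 75.15) 0.11653634407299121
0.097 0  nan
0.097 0  nan
  return _methods._mean(a, axis=axis, dtype=dtype,
  ret = ret.dtype.type(ret / rcount)
```

View pics/w2.png

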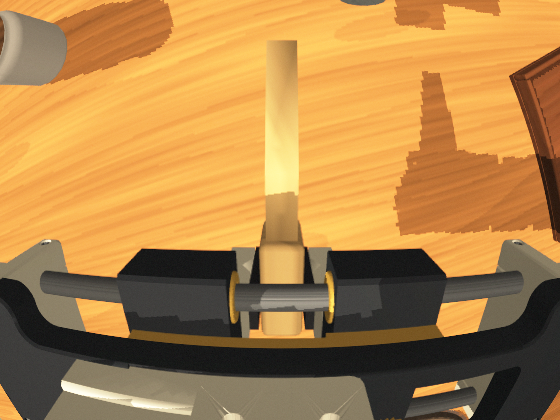

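Run:
```python
from h import *
Y=np.radians(-15.5);o=np.array([.6197,-.0289]);ax=np.array([np.cos(Y),np.sin(Y)])
to([*(o+ax*(-.137)),.105],-15.5)
# roller axis fit: top line of roller/shaft by lateral symmetric in slices
n=np.array([-ax[1],ax[0]])
for c in("top","scene"):
    W=cloud(c,np.load(c+"_d.npy")).reshape(-1,3); W=W[~np.isnan(W[:,0])]
    t=(W[:,:2]-o)@ax; l=(W[:,:2]-o)@n
    xs=[];ls=[]
    for a in np.arange(.075,.15,.008):
        m=(t>a)&(t<a+.008)&(abs(l)<.034)&(W[:,2]>.068); 
        A=np.c_[2*l[m],2*W[m,2],np.ones(m.sum())]; sol=np.linalg.lstsq(A,l[m]**2+W[m,2]**2,rcond=None)[0]
        xs.append(a+.004); ls.append(sol[:2])
    ls=np.array(ls); print(c,(ls*1000).round(1).tolist(),np.degrees(np.polyfit(xs,ls[:,0],1)[0]),np.polyval(np.polyfit(xs,ls[:,0],1),0)*1000)
    m=(abs(t)<.012)&(abs(l)<.012)&(W[:,2]>.113); print("lug",t[m].min(),t[m].max(),l[m].min(),l[m].max(),np.percentile(W[m,2],90))
    for k in(.098,): 
        m=(abs(t)<.03)&(abs(l)<.05)&(W[:,2]>k)&(W[:,2]<.110); print("cheek",np.percentile(t[m],[2,98]).round(4),np.percentile(l[m],[1,99]).round(4))
        i=m&(t>.008)&(t<.018); li=l[i]; print(" inner",li[li<0].max(),li[li>0].min())
```

```text
yaw now -15.48 shift/100mm [0.526 0.517 0.175] turn 0.0001
top [[1.3, 62.0], [1.4, 63.8], [1.3, 62.6], [1.4, 63.0], [1.1, 63.0], [1.2, 62.7], [1.0, 62.6], [1.2, 62.7], [1.4, 63.2], [1.0, 63.9]] -0.1764751725262259 1.6014613524159544
lug -0.006754816241289574 0.005044494672091605 -0.006687744393239164 0.008775611621004565 0.12341409473435602
cheek [-0.0064  0.018 ] [-0.038   0.0408]
 inner -0.008691622904382612 0.011332791442435467
scene [[-1.3, 59.4], [-1.2, 59.9], [-1.3, 60.0], [-1.3, 59.9], [-1.1, 60.2], [-1.3, 60.4], [-1.5, 60.1], [-1.3, 60.4], [-1.4, 60.0], [-1.2, 60.9]] -0.06279807728474761 -1.1558517871459508
lug -0.005012385888177144 0.0068419401424438765 -0.009574554762140133 0.0070616050887091514 0.12097713756738937
cheek [-0.0045  0.0204] [-0.0406  0.0385]
 inner -0.010810865110912594 5.554023017546402e-05
```

Emit:
{"method": "step_arm", "body": {
  "steps": [
    {"translation": [0.05, 0.06, 0], "rotation": [0, 0, 0.0003], "hand": 10},
    {"translation": [0.1, 0.13, 0.02], "rotation": [0, 0, 0.0003], "hand": 10},
    {"translation": [0.15, 0.2, 0.04], "rotation": [0, 0, 0.0003], "hand": 10},
    {"translation": [0.2, 0.28, 0.06], "rotation": [0, 0, 0.0003], "hand": 10},
    {"translation": [0.28, 0.36, 0.08], "rotation": [0, 0, 0.0003], "hand": 10},
    {"translation": [0.36, 0.43, 0.1], "rotation": [0, 0, 0.0003], "hand": 10},
    {"translation": [0.43, 0.48, 0.12], "rotation": [0, 0, 0.0003], "hand": 10},
    {"translation": [0.48, 0.517, 0.14], "rotation": [0, 0, 0.0003], "hand": 10},
    {"translation": [0.526, 0.517, 0.16], "rotation": [0, 0, 0.0003], "hand": 10},
    {"translation": [0.526, 0.517, 0.16], "rotation": [0, 0, 0.0003], "hand": 10}
  ]
}}

```text
time: 9.55
tool_pos: [0.4878, 0.0081, 0.1064]
ee_rot: [[0.963, -0.269, -0.0], [-0.269, -0.963, -0.0], [-0.0, 0.0, -1.0]]
force: [0.1, 0.1, -1.4]
gripper_width: 0.0194
grip_force: 45.0
```

Run:
```python
from h import *
Y=np.radians(-15.6);o=np.array([.6197,-.0289]);ax=np.array([np.cos(Y),np.sin(Y)]);n=np.array([-ax[1],ax[0]])
s=get_state(); print(s["tool_pos"],s["force"],"tcp X,L",(s["tool_pos"][:2]-o)@ax,(s["tool_pos"][:2]-o)@n)
pics=[]
for c in("top","scene"):
    p,d=read_camera(c); np.save(c+"2.npy",d); pics.append(p[130:330,180:380])
    W=cloud(c,d).reshape(-1,3); W=W[~np.isnan(W[:,0])]
    t=(W[:,:2]-o)@ax; l=(W[:,:2]-o)@n
    for a in np.arange(-.11,-.0,.01):
        m=(t>a)&(t<a+.01)&(abs(l)<.016)&(W[:,2]>.084); 
        if m.sum()>4: print(c,a.round(3),m.sum(),(np.percentile(l[m],[3,97])*1000).round(1),(np.median(W[m,2])*1000).round(1))
    m=(abs(t)<.012)&(abs(l)<.012)&(W[:,2]>.113); print("lug",t[m].min(),t[m].max(),l[m].min(),l[m].max())
    m=(t>-.06)&(t<-.009)&(abs(l)<.008)&(W[:,2]>.09); print("tip t",t[m].max())
cv2.imwrite("pics/m3.png",cv2.resize(np.hstack(pics),None,fx=2,fy=2)[:,:,::-1])
s,p,W=wcloud(); W=W.reshape(-1,3); W=W[~np.isnan(W[:,0])]; t=(W[:,:2]-o)@ax; l=(W[:,:2]-o)@n
m=(t>-.03)&(t<.03)&(abs(l)<.05)&(W[:,2]>.06); print("wrist pts",m.sum())
for a in np.arange(-.05,.0,.01):
    m=(t>a)&(t<a+.01)&(abs(l)<.03)&(W[:,2]>.06);
    if m.sum()>4: print("w",a.round(3),m.sum(),(np.percentile(l[m],[3,97])*1000).round(1),(np.median(W[m,2])*1000).round(1))
```

```text
[0.48784006 0.00805096 0.10635776] [ 0.11471759  0.12990476 -1.3816148 ] tcp X,L -0.13693940298014742 0.00013003482033167773
top -0.11 277 [-15.1  15. ] 534.9
top -0.1 268 [-14.8  15. ] 533.1
top -0.09 15 [-6.3  9.7] 531.3Traceback (most recent call last):
  File "<stdin>", line 12, in <module>
    return umr_minimum(a, axis, None, out, keepdims, initial, where)
ValueError: zero-size array to reduction operation minimum which has no identity
```

Run:
```python
from h import *
Y=np.radians(-15.6);o=np.array([.6197,-.0289]);ax=np.array([np.cos(Y),np.sin(Y)]);n=np.array([-ax[1],ax[0]])
p,d=read_camera("scene"); cv2.imwrite("pics/m3.png",cv2.resize(p[180:330,200:340],None,fx=4,fy=4)[:,:,::-1])
W=cloud("scene",d).reshape(-1,3); W=W[~np.isnan(W[:,0])]
t=(W[:,:2]-o)@ax; l=(W[:,:2]-o)@n
for a in np.arange(-.11,-.0,.01):
    m=(t>a)&(t<a+.01)&(abs(l)<.016)&(W[:,2]>.084)&(W[:,2]<.13)
    if m.sum()>4: print(a.round(3),m.sum(),(np.percentile(l[m],[3,97])*1000).round(1),(np.median(W[m,2])*1000).round(1))
m=(abs(t)<.012)&(abs(l)<.012)&(W[:,2]>.113)&(W[:,2]<.14); print("lug",m.sum(),t[m].min(),t[m].max(),l[m].min(),l[m].max())
s,p,W=wcloud(); W=W.reshape(-1,3); W=W[~np.isnan(W[:,0])]; t=(W[:,:2]-o)@ax; l=(W[:,:2]-o)@n
for a in np.arange(-.06,.02,.01):
    m=(t>a)&(t<a+.01)&(abs(l)<.03)&(W[:,2]>.055)
    if m.sum()>4: print("w",a.round(3),m.sum(),(np.percentile(l[m],[3,97])*1000).round(1),(np.median(W[m,2])*1000).round(1))
```

```text
-0.11 33 [-7.4  6.2] 115.7
-0.1 31 [-6.8  6.5] 115.1
-0.09 33 [-7.5  6.3] 114.8
-0.08 37 [-7.6  6.3] 112.3
-0.07 37 [-7.2  6.4] 109.3
-0.06 32 [-7.3  6.2] 106.7
-0.05 35 [-6.3  6. ] 103.6
-0.04 33 [-7.7  5.7] 99.9
-0.03 24 [-7.3  6.1] 97.9
-0.01 29 [-13.5  13.7] 115.7
lug 47 -0.007688883482052101 0.008412611300366588 -0.008931534130043878 0.006765203910358426
w -0.06 757 [-6.7  6.5] 108.8
w -0.05 681 [-6.9  6.4] 105.6
w -0.04 761 [-13.   11.3] 102.2
w -0.03 819 [-15.1  13.8] 74.7
w -0.02 827 [-15.2  13.8] 73.8
w -0.01 2801 [-28.   27.9] 87.5
w 0.0 119 [-26.5  24.9] 90.1
```

View pics/m3.png

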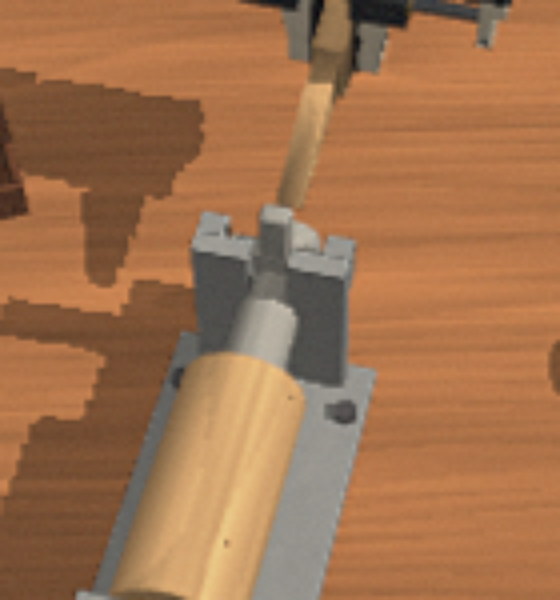

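Emit:
{"method": "step_arm", "body": {
  "steps": [
    {"translation": [0, 0.005, 0.04], "rotation": [0, 0, 0], "hand": 10},
    {"translation": [0, 0.005, 0.08], "rotation": [0, 0, 0], "hand": 10},
    {"translation": [0, 0.005, 0.11], "rotation": [0, 0, 0], "hand": 10},
    {"translation": [0, 0.005, 0.13], "rotation": [0, 0, 0], "hand": 10},
    {"translation": [0, 0.005, 0.145], "rotation": [0, 0, 0], "hand": 10},
    {"translation": [0, 0.005, 0.155], "rotation": [0, 0, 0], "hand": 10},
    {"translation": [0, 0.005, 0.165], "rotation": [0, 0, 0], "hand": 10},
    {"translation": [0, 0.005, 0.17], "rotation": [0, 0, 0], "hand": 10},
    {"translation": [0, 0.005, 0.175], "rotation": [0, 0, 0], "hand": 10},
    {"translation": [0, 0.005, 0.175], "rotation": [0, 0, 0], "hand": 10}
  ],
  "newtons": 55
}}

```text
time: 10.95
tool_pos: [0.4875, 0.0076, 0.089]
ee_rot: [[0.963, -0.269, -0.0], [-0.269, -0.963, -0.0], [-0.0, 0.0, -1.0]]
force: [-1.0, 0.4, -1.4]
gripper_width: 0.02
grip_force: 55.0
```

Emit:
{"method": "step_arm", "body": {
  "steps": [
    {"translation": [0, 0, 0.002], "rotation": [0, 0, 0], "hand": 10},
    {"translation": [0, 0, 0.004], "rotation": [0, 0, 0], "hand": 10},
    {"translation": [0, 0, 0.006], "rotation": [0, 0, 0], "hand": 10},
    {"translation": [0, 0, 0.008], "rotation": [0, 0, 0], "hand": 10},
    {"translation": [0, 0, 0.01], "rotation": [0, 0, 0], "hand": 10},
    {"translation": [0, 0, 0.01], "rotation": [0, 0, 0], "hand": 10},
    {"translation": [0, 0, 0.01], "rotation": [0, 0, 0], "hand": 10},
    {"translation": [0, 0, 0.01], "rotation": [0, 0, 0], "hand": 10},
    {"translation": [0, 0, 0.01], "rotation": [0, 0, 0], "hand": 10},
    {"translation": [0, 0, 0.01], "rotation": [0, 0, 0], "hand": 10}
  ]
}}

```text
time: 12.2
tool_pos: [0.4875, 0.0076, 0.0881]
ee_rot: [[0.963, -0.269, 0.0], [-0.269, -0.963, 0.0], [0.0, -0.0, -1.0]]
force: [-0.7, -0.5, -1.1]
gripper_width: 0.0198
grip_force: 55.0
```

Emit:
{"method": "step_arm", "body": {
  "steps": [
    {"translation": [0, 0, 0.001], "rotation": [0, 0, 0], "hand": 10},
    {"translation": [0, 0, 0.002], "rotation": [0, 0, 0], "hand": 10},
    {"translation": [0, 0, 0.003], "rotation": [0, 0, 0], "hand": 10},
    {"translation": [0, 0, 0.004], "rotation": [0, 0, 0], "hand": 10},
    {"translation": [0, 0, 0.005], "rotation": [0, 0, 0], "hand": 10},
    {"translation": [0, 0, 0.006], "rotation": [0, 0, 0], "hand": 10},
    {"translation": [0, 0, 0.007], "rotation": [0, 0, 0], "hand": 10},
    {"translation": [0, 0, 0.007], "rotation": [0, 0, 0], "hand": 10},
    {"translation": [0, 0, 0.007], "rotation": [0, 0, 0], "hand": 10},
    {"translation": [0, 0, 0.007], "rotation": [0, 0, 0], "hand": 10}
  ]
}}

```text
time: 13.45
tool_pos: [0.4875, 0.0076, 0.0874]
ee_rot: [[0.963, -0.269, 0.0], [-0.269, -0.963, 0.0], [0.0, -0.0, -1.0]]
force: [-0.0, -0.0, 0.1]
gripper_width: 0.0197
grip_force: 55.0
```

Emit:
{"method": "step_arm", "body": {
  "steps": [
    {"translation": [0, 0, 0.001], "rotation": [0, 0, 0], "hand": 10},
    {"translation": [0, 0, 0.002], "rotation": [0, 0, 0], "hand": 10},
    {"translation": [0, 0, 0.003], "rotation": [0, 0, 0], "hand": 10},
    {"translation": [0, 0, 0.004], "rotation": [0, 0, 0], "hand": 10},
    {"translation": [0, 0, 0.005], "rotation": [0, 0, 0], "hand": 10},
    {"translation": [0, 0, 0.005], "rotation": [0, 0, 0], "hand": 10},
    {"translation": [0, 0, 0.005], "rotation": [0, 0, 0], "hand": 10},
    {"translation": [0, 0, 0.005], "rotation": [0, 0, 0], "hand": 10},
    {"translation": [0, 0, 0.005], "rotation": [0, 0, 0], "hand": 10},
    {"translation": [0, 0, 0.005], "rotation": [0, 0, 0], "hand": 10}
  ]
}}

```text
time: 14.7
tool_pos: [0.4875, 0.0076, 0.0868]
ee_rot: [[0.963, -0.269, -0.0], [-0.269, -0.963, 0.0], [-0.0, -0.0, -1.0]]
force: [0.2, 0.3, -1.1]
gripper_width: 0.0194
grip_force: 55.0
```

```bash
python3 -c "
from h import *
for k in range(4):
    read_camera('wrist'); s=get_state(); print(s['time'],s['tool_pos'].round(5) if hasattr(s['tool_pos'],'round') else s['tool_pos'],np.round(s['force'],2),np.round(s['ft_torque'],3),np.round(s['ee_rot'],4)[2])"
```

```text
14.75 [0.48749 0.00759 0.08687] [-0.69  0.32 -0.54] [-0.08   0.02  -0.054] [ 0. -0. -1.]
14.8 [0.48749 0.00758 0.08688] [-0.43  0.4  -0.83] [ 0.001  0.048 -0.041] [ 0.  0. -1.]
14.85 [0.48749 0.00758 0.08686] [ 0.65  0.28 -1.15] [-0.058  0.041 -0.018] [ 0. -0. -1.]
14.9 [0.4875  0.00759 0.08686] [-0.47  0.58 -0.85] [ 0.036 -0.003 -0.003] [ 0.  0. -1.]
```

Emit:
{"method": "step_arm", "body": {
  "steps": [
    {"translation": [0, 0, 0.001], "rotation": [0, 0, 0], "hand": 10},
    {"translation": [0, 0, 0.002], "rotation": [0, 0, 0], "hand": 10},
    {"translation": [0, 0, 0.003], "rotation": [0, 0, 0], "hand": 10},
    {"translation": [0, 0, 0.004], "rotation": [0, 0, 0], "hand": 10},
    {"translation": [0, 0, 0.005], "rotation": [0, 0, 0], "hand": 10},
    {"translation": [0, 0, 0.006], "rotation": [0, 0, 0], "hand": 10},
    {"translation": [0, 0, 0.007], "rotation": [0, 0, 0], "hand": 10},
    {"translation": [0, 0, 0.008], "rotation": [0, 0, 0], "hand": 10},
    {"translation": [0, 0, 0.008], "rotation": [0, 0, 0], "hand": 10},
    {"translation": [0, 0, 0.008], "rotation": [0, 0, 0], "hand": 10}
  ]
}}

```text
time: 16.15
tool_pos: [0.4875, 0.0076, 0.0861]
ee_rot: [[0.963, -0.269, 0.0], [-0.269, -0.963, 0.0], [0.0, -0.0, -1.0]]
force: [-0.4, -0.2, 0.3]
gripper_width: 0.0197
grip_force: 55.0
```

Emit:
{"method": "step_arm", "body": {
  "steps": [
    {"translation": [0, 0, 0.001], "rotation": [0, 0, 0], "hand": 10},
    {"translation": [0, 0, 0.002], "rotation": [0, 0, 0], "hand": 10},
    {"translation": [0, 0, 0.003], "rotation": [0, 0, 0], "hand": 10},
    {"translation": [0, 0, 0.004], "rotation": [0, 0, 0], "hand": 10},
    {"translation": [0, 0, 0.005], "rotation": [0, 0, 0], "hand": 10},
    {"translation": [0, 0, 0.006], "rotation": [0, 0, 0], "hand": 10},
    {"translation": [0, 0, 0.006], "rotation": [0, 0, 0], "hand": 10},
    {"translation": [0, 0, 0.006], "rotation": [0, 0, 0], "hand": 10},
    {"translation": [0, 0, 0.006], "rotation": [0, 0, 0], "hand": 10},
    {"translation": [0, 0, 0.006], "rotation": [0, 0, 0], "hand": 10}
  ]
}}

```text
time: 17.4
tool_pos: [0.4876, 0.0076, 0.0855]
ee_rot: [[0.963, -0.269, 0.0], [-0.269, -0.963, 0.0], [0.0, -0.0, -1.0]]
force: [0.3, -0.3, 2.4]
gripper_width: 0.0196
grip_force: 55.0
```

```bash
python3 -c "
from h import *
for k in range(4):
    read_camera('wrist'); s=get_state(); print(s['time'],s['tool_pos'].round(5),np.round(s['force'],2),np.round(s['ft_torque'],3),np.round(s['ee_rot'],4)[2])"
```

```text
17.45 [0.48759 0.00761 0.08552] [ 0.25 -0.03  2.85] [-0.039 -0.271 -0.003] [ 2.e-04 -1.e-04 -1.e+00]
17.5 [0.48759 0.00761 0.08552] [0.19 0.06 1.6 ] [-0.087 -0.293 -0.022] [ 2.e-04 -1.e-04 -1.e+00]
17.55 [0.48758 0.00759 0.08551] [-0.61 -0.65  2.84] [-0.117 -0.321  0.028] [ 1.e-04 -1.e-04 -1.e+00]
17.6 [0.48757 0.0076  0.08549] [-0.66 -0.48  1.7 ] [-0.112 -0.327 -0.067] [ 1.e-04 -0.e+00 -1.e+00]
```

Emit:
{"method": "step_arm", "body": {
  "steps": [
    {"translation": [0.015, 0, 0], "rotation": [0, 0, 0], "hand": 10},
    {"translation": [0.03, 0, 0], "rotation": [0, 0, 0], "hand": 10},
    {"translation": [0.045, 0, 0], "rotation": [0, 0, 0], "hand": 10},
    {"translation": [0.06, 0, 0], "rotation": [0, 0, 0], "hand": 10},
    {"translation": [0.075, 0, 0], "rotation": [0, 0, 0], "hand": 10},
    {"translation": [0.09, 0, 0], "rotation": [0, 0, 0], "hand": 10},
    {"translation": [0.105, 0, 0], "rotation": [0, 0, 0], "hand": 10},
    {"translation": [0.12, 0, 0], "rotation": [0, 0, 0], "hand": 10},
    {"translation": [0.13, 0, 0], "rotation": [0, 0, 0], "hand": 10},
    {"translation": [0.14, 0, 0], "rotation": [0, 0, 0], "hand": 10}
  ]
}}

```text
time: 18.85
tool_pos: [0.501, 0.0038, 0.0855]
ee_rot: [[0.963, -0.269, 0.0], [-0.269, -0.963, 0.0], [0.0, -0.0, -1.0]]
force: [-0.3, 0.1, 3.1]
gripper_width: 0.0197
grip_force: 55.0
```

```bash
cat > st.py <<'E'
from h import *
Y=np.radians(-15.6);o=np.array([.6197,-.0289]);ax=np.array([np.cos(Y),np.sin(Y)]);n=np.array([-ax[1],ax[0]])
F=[];T=[]
for k in range(3):
    read_camera('wrist'); s=get_state(); F.append(s['force']); T.append(s['ft_torque'])
q=s['tool_pos'][:2]-o; f=np.mean(F,0); print(round(s['time'],2),"tipX %.1f L %.2f z %.2f"%((q@ax+.115)*1e3,q@n*1e3,s['tool_pos'][2]*1e3),"F along %.2f lat %.2f z %.2f"%(f[:2]@ax,f[:2]@n,f[2]),"T",np.round(np.mean(T,0),3),np.round(s['ee_rot'],4)[2])
E
python3 st.py
```

```text
19.0 tipX -8.0 L -0.38 z 85.52 F along -0.23 lat 0.09 z 3.24 T [-0.154 -0.32  -0.017] [ 3.e-04 -1.e-04 -1.e+00]
```

Emit:
{"method": "step_arm", "body": {
  "steps": [
    {"translation": [0.01, 0, 0], "rotation": [0, 0, 0], "hand": 10},
    {"translation": [0.02, 0, 0], "rotation": [0, 0, 0], "hand": 10},
    {"translation": [0.03, 0, 0], "rotation": [0, 0, 0], "hand": 10},
    {"translation": [0.04, 0, 0], "rotation": [0, 0, 0], "hand": 10},
    {"translation": [0.05, 0, 0], "rotation": [0, 0, 0], "hand": 10},
    {"translation": [0.06, 0, 0], "rotation": [0, 0, 0], "hand": 10},
    {"translation": [0.07, 0, 0], "rotation": [0, 0, 0], "hand": 10},
    {"translation": [0.08, 0, 0], "rotation": [0, 0, 0], "hand": 10},
    {"translation": [0.09, 0, 0], "rotation": [0, 0, 0], "hand": 10},
    {"translation": [0.1, 0, 0], "rotation": [0, 0, 0], "hand": 10}
  ]
}}

```text
time: 20.25
tool_pos: [0.5098, 0.001, 0.0853]
ee_rot: [[0.963, -0.269, -0.001], [-0.269, -0.963, -0.0], [-0.001, 0.001, -1.0]]
force: [-4.9, 2.4, 6.8]
gripper_width: 0.0199
grip_force: 55.0
```

```bash
python3 st.py
```

```text
20.4 tipX 1.3 L -0.74 z 85.34 F along -4.46 lat 0.01 z 5.82 T [ 0.205  0.955 -0.005] [-1.1e-03  5.0e-04 -1.0e+00]
```

Emit:
{"method": "step_arm", "body": {
  "steps": [
    {"translation": [0, 0, -0.004], "rotation": [0, 0, 0], "hand": 10},
    {"translation": [0, 0, -0.008], "rotation": [0, 0, 0], "hand": 10},
    {"translation": [0.007, 0, -0.01], "rotation": [0, 0, 0], "hand": 10},
    {"translation": [0.014, 0, -0.01], "rotation": [0, 0, 0], "hand": 10},
    {"translation": [0.021, 0, -0.01], "rotation": [0, 0, 0], "hand": 10},
    {"translation": [0.028, 0, -0.01], "rotation": [0, 0, 0], "hand": 10},
    {"translation": [0.035, 0, -0.01], "rotation": [0, 0, 0], "hand": 10},
    {"translation": [0.042, 0, -0.01], "rotation": [0, 0, 0], "hand": 10},
    {"translation": [0.046, 0, -0.01], "rotation": [0, 0, 0], "hand": 10},
    {"translation": [0.05, 0, -0.01], "rotation": [0, 0, 0], "hand": 10}
  ]
}}

```text
time: 21.65
tool_pos: [0.5153, -0.0002, 0.0863]
ee_rot: [[0.963, -0.269, -0.0], [-0.269, -0.963, -0.0], [-0.0, 0.0, -1.0]]
force: [-3.6, 1.1, -0.1]
gripper_width: 0.0197
grip_force: 55.0
```

```bash
python3 st.py
```

```text
21.8 tipX 6.8 L -0.45 z 86.39 F along -4.27 lat -0.24 z -0.81 T [0.343 1.669 0.008] [-1.e-04  1.e-04 -1.e+00]
```

Emit:
{"method": "step_arm", "body": {
  "steps": [
    {"translation": [0, 0, 0.003], "rotation": [0, 0, 0], "hand": 10},
    {"translation": [0, 0, 0.004], "rotation": [0, 0, 0], "hand": 10},
    {"translation": [0.006, 0, 0.004], "rotation": [0, 0, 0], "hand": 10},
    {"translation": [0.012, 0, 0.004], "rotation": [0, 0, 0], "hand": 10},
    {"translation": [0.018, 0, 0.004], "rotation": [0, 0, 0], "hand": 10},
    {"translation": [0.024, 0, 0.004], "rotation": [0, 0, 0], "hand": 10},
    {"translation": [0.03, 0, 0.004], "rotation": [0, 0, 0], "hand": 10},
    {"translation": [0.036, 0, 0.004], "rotation": [0, 0, 0], "hand": 10},
    {"translation": [0.042, 0, 0.004], "rotation": [0, 0, 0], "hand": 10},
    {"translation": [0.05, 0, 0.004], "rotation": [0, 0, 0], "hand": 10}
  ]
}}

```text
time: 23.05
tool_pos: [0.5202, -0.0015, 0.0861]
ee_rot: [[0.963, -0.268, -0.0], [-0.268, -0.963, 0.0], [-0.0, -0.0, -1.0]]
force: [-5.4, 1.0, -0.2]
gripper_width: 0.0197
grip_force: 55.0
```

```bash
python3 st.py
```

```text
23.2 tipX 12.0 L -0.31 z 86.15 F along -4.58 lat -0.39 z 0.39 T [ 0.341  1.621 -0.015] [ 3.e-04 -2.e-04 -1.e+00]
```

Emit:
{"method": "step_arm", "body": {
  "steps": [
    {"translation": [0.007, 0, 0.001], "rotation": [0, 0, 0], "hand": 10},
    {"translation": [0.014, 0, 0.002], "rotation": [0, 0, 0], "hand": 10},
    {"translation": [0.021, 0, 0.002], "rotation": [0, 0, 0], "hand": 10},
    {"translation": [0.028, 0, 0.002], "rotation": [0, 0, 0], "hand": 10},
    {"translation": [0.035, 0, 0.002], "rotation": [0, 0, 0], "hand": 10},
    {"translation": [0.042, 0, 0.002], "rotation": [0, 0, 0], "hand": 10},
    {"translation": [0.049, 0, 0.002], "rotation": [0, 0, 0], "hand": 10},
    {"translation": [0.056, 0, 0.002], "rotation": [0, 0, 0], "hand": 10},
    {"translation": [0.063, 0, 0.002], "rotation": [0, 0, 0], "hand": 10},
    {"translation": [0.07, 0, 0.002], "rotation": [0, 0, 0], "hand": 10}
  ]
}}

```text
time: 24.45
tool_pos: [0.5272, -0.0034, 0.086]
ee_rot: [[0.963, -0.268, 0.0], [-0.268, -0.963, 0.0], [0.0, -0.0, -1.0]]
force: [-4.1, 0.8, 1.6]
gripper_width: 0.02
grip_force: 55.0
```

```bash
python3 st.py
```

```text
24.6 tipX 19.2 L -0.28 z 86.02 F along -4.05 lat -0.10 z 1.29 T [ 0.327  1.388 -0.022] [ 6.e-04 -2.e-04 -1.e+00]
```

Emit:
{"method": "step_arm", "body": {
  "steps": [
    {"translation": [0.008, 0, 0], "rotation": [0, 0, 0], "hand": 10},
    {"translation": [0.016, 0, 0], "rotation": [0, 0, 0], "hand": 10},
    {"translation": [0.024, 0, 0], "rotation": [0, 0, 0], "hand": 10},
    {"translation": [0.032, 0, 0], "rotation": [0, 0, 0], "hand": 10},
    {"translation": [0.04, 0, 0], "rotation": [0, 0, 0], "hand": 10},
    {"translation": [0.048, 0, 0], "rotation": [0, 0, 0], "hand": 10},
    {"translation": [0.056, 0, 0], "rotation": [0, 0, 0], "hand": 10},
    {"translation": [0.064, 0, 0], "rotation": [0, 0, 0], "hand": 10},
    {"translation": [0.072, 0, 0], "rotation": [0, 0, 0], "hand": 10},
    {"translation": [0.08, 0, 0], "rotation": [0, 0, 0], "hand": 10}
  ]
}}

```text
time: 25.85
tool_pos: [0.5349, -0.0056, 0.0859]
ee_rot: [[0.963, -0.269, 0.0], [-0.269, -0.963, 0.0], [0.0, -0.0, -1.0]]
force: [-3.5, 1.5, 3.1]
gripper_width: 0.0194
grip_force: 55.0
```

```bash
python3 st.py
```

```text
26.0 tipX 27.2 L -0.30 z 86.00 F along -2.87 lat -0.11 z 2.58 T [ 0.164  0.887 -0.012] [ 6.e-04 -2.e-04 -1.e+00]
```

Emit:
{"method": "step_arm", "body": {
  "steps": [
    {"translation": [0.008, 0, -0.001], "rotation": [0, 0, 0], "hand": 10},
    {"translation": [0.016, 0, -0.001], "rotation": [0, 0, 0], "hand": 10},
    {"translation": [0.024, 0, -0.001], "rotation": [0, 0, 0], "hand": 10},
    {"translation": [0.032, 0, -0.001], "rotation": [0, 0, 0], "hand": 10},
    {"translation": [0.04, 0, -0.001], "rotation": [0, 0, 0], "hand": 10},
    {"translation": [0.048, 0, -0.001], "rotation": [0, 0, 0], "hand": 10},
    {"translation": [0.056, 0, -0.001], "rotation": [0, 0, 0], "hand": 10},
    {"translation": [0.064, 0, -0.001], "rotation": [0, 0, 0], "hand": 10},
    {"translation": [0.072, 0, -0.001], "rotation": [0, 0, 0], "hand": 10},
    {"translation": [0.08, 0, -0.001], "rotation": [0, 0, 0], "hand": 10}
  ]
}}

```text
time: 27.25
tool_pos: [0.5426, -0.0077, 0.086]
ee_rot: [[0.963, -0.269, 0.0], [-0.269, -0.963, -0.0], [0.0, -0.0, -1.0]]
force: [-1.4, 0.5, 1.8]
gripper_width: 0.0198
grip_force: 55.0
```

```bash
python3 st.py
```

```text
27.4 tipX 35.2 L -0.32 z 86.03 F along -1.14 lat -0.12 z 1.43 T [-0.017  0.221 -0.016] [ 5.e-04 -1.e-04 -1.e+00]
```

Emit:
{"method": "step_arm", "body": {
  "steps": [
    {"translation": [0.008, 0, 0], "rotation": [0, 0, 0], "hand": 10},
    {"translation": [0.016, 0, 0], "rotation": [0, 0, 0], "hand": 10},
    {"translation": [0.024, 0, 0], "rotation": [0, 0, 0], "hand": 10},
    {"translation": [0.032, 0, 0], "rotation": [0, 0, 0], "hand": 10},
    {"translation": [0.04, 0, 0], "rotation": [0, 0, 0], "hand": 10},
    {"translation": [0.048, 0, 0], "rotation": [0, 0, 0], "hand": 10},
    {"translation": [0.056, 0, 0], "rotation": [0, 0, 0], "hand": 10},
    {"translation": [0.064, 0, 0], "rotation": [0, 0, 0], "hand": 10},
    {"translation": [0.072, 0, 0], "rotation": [0, 0, 0], "hand": 10},
    {"translation": [0.08, 0, 0], "rotation": [0, 0, 0], "hand": 10}
  ]
}}

```text
time: 28.65
tool_pos: [0.5502, -0.0099, 0.086]
ee_rot: [[0.963, -0.269, 0.0], [-0.269, -0.963, 0.0], [0.0, -0.0, -1.0]]
force: [-0.7, -0.7, 2.5]
gripper_width: 0.0198
grip_force: 55.0
```

```bash
python3 st.py
python3 - <<'E'
from h import *
p,d=read_camera("scene"); cv2.imwrite("pics/m4.png",cv2.resize(p[180:330,200:340],None,fx=4,fy=4)[:,:,::-1])
W=cloud("scene",d); Q=sel(W,.6,.64,-.05,-.01,.118,.16); print(len(Q),np.percentile(Q[:,2],[50,90]),Q[Q[:,2]>np.percentile(Q[:,2],60)].mean(0))
E
```

```text
28.8 tipX 43.0 L -0.36 z 86.05 F along 0.06 lat -0.10 z 2.68 T [-0.141 -0.108  0.028] [ 3.e-04 -1.e-04 -1.e+00]
92 [0.13499565 0.14052501] [ 0.62105127 -0.02672446  0.13980352]
```

View pics/m4.png

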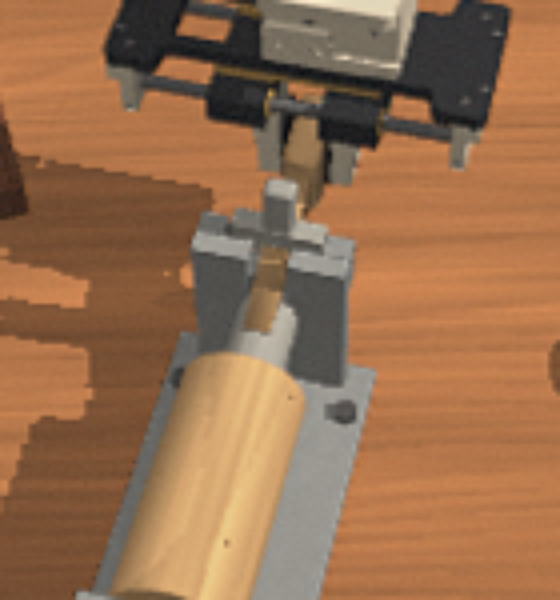

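Run:
```python
from h import *
# free bench spot between robot and stand for wedge: list of targets
s=get_state(); Y=np.radians(-15.6);o=np.array([.6197,-.0289]);ax=np.array([np.cos(Y),np.sin(Y)])
print(s["tool_pos"]); to([*(o+ax*-.17),.10],None,s)
```

```text
[ 0.55027632 -0.00988942  0.0860216 ]
yaw now -15.58 shift/100mm [-0.98  -0.004 -0.14 ] turn None
```

Emit:
{"method": "step_arm", "body": {
  "steps": [
    {"translation": [-0.04, 0, -0.002], "rotation": [0, 0, 0], "hand": 10},
    {"translation": [-0.12, 0, -0.002], "rotation": [0, 0, 0], "hand": 10},
    {"translation": [-0.22, 0, -0.002], "rotation": [0, 0, 0], "hand": 10},
    {"translation": [-0.33, 0, -0.002], "rotation": [0, 0, 0], "hand": 10},
    {"translation": [-0.44, 0, -0.002], "rotation": [0, 0, 0], "hand": 10},
    {"translation": [-0.55, 0, -0.002], "rotation": [0, 0, 0], "hand": 10},
    {"translation": [-0.66, 0, -0.004], "rotation": [0, 0, 0], "hand": 10},
    {"translation": [-0.77, 0, -0.01], "rotation": [0, 0, 0], "hand": 10},
    {"translation": [-0.88, 0, -0.01], "rotation": [0, 0, 0], "hand": 10},
    {"translation": [-1, 0, -0.01], "rotation": [0, 0, 0], "hand": 10}
  ]
}}

```text
time: 30.1
tool_pos: [0.453, 0.0171, 0.0869]
ee_rot: [[0.963, -0.269, -0.0], [-0.269, -0.963, -0.0], [-0.0, 0.0, -1.0]]
force: [0.3, -0.3, -0.6]
gripper_width: 0.0194
grip_force: 55.0
```

Emit:
{"method": "step_arm", "body": {
  "steps": [
    {"translation": [-0.15, 0, 0], "rotation": [0, 0, 0], "hand": 10},
    {"translation": [-0.3, 0, 0.1], "rotation": [0, 0, 0], "hand": 10},
    {"translation": [-0.4, 0, 0.22], "rotation": [0, 0, 0], "hand": 10},
    {"translation": [-0.45, 0, 0.34], "rotation": [0, 0, 0], "hand": 10},
    {"translation": [-0.45, 0, 0.45], "rotation": [0, 0, 0], "hand": 10},
    {"translation": [-0.45, 0, 0.53], "rotation": [0, 0, 0], "hand": 10},
    {"translation": [-0.45, 0, 0.59], "rotation": [0, 0, 0], "hand": 10},
    {"translation": [-0.45, 0, 0.62], "rotation": [0, 0, 0], "hand": 10},
    {"translation": [-0.45, 0, 0.633], "rotation": [0, 0, 0], "hand": 10},
    {"translation": [-0.45, 0, 0.633], "rotation": [0, 0, 0], "hand": 10}
  ]
}}

```text
time: 31.35
tool_pos: [0.4105, 0.029, 0.0237]
ee_rot: [[0.963, -0.269, 0.0], [-0.269, -0.963, 0.0], [0.0, -0.0, -1.0]]
force: [-0.0, -0.5, -0.9]
gripper_width: 0.0196
grip_force: 55.0
```

```bash
python3 st.py
python3 - <<'E'
from h import *
Y=np.radians(-15.6);o=np.array([.6197,-.0289]);ax=np.array([np.cos(Y),np.sin(Y)]);n=np.array([-ax[1],ax[0]])
for c in("scene","top"):
    p,d=read_camera(c); W=cloud(c,d).reshape(-1,3); W=W[~np.isnan(W[:,0])]; t=(W[:,:2]-o)@ax; l=(W[:,:2]-o)@n
    for lo in(.118,.128):
        m=(abs(t)<.025)&(abs(l)<.025)&(W[:,2]>lo)&(W[:,2]<.16); print(c,m.sum(),np.percentile(t[m],[0,100]).round(4),np.percentile(l[m],[0,100]).round(4),np.percentile(W[m,2],90),rect(np.c_[t[m],l[m]]))
E
```

```text
31.5 tipX -102.0 L -0.34 z 23.86 F along -0.13 lat 0.50 z -0.84 T [-0.033 -0.003  0.018] [ 3.e-04 -3.e-04 -1.e+00]
scene 89 [-0.0064  0.0065] [-0.0073  0.0095] 0.1409355009789211 (array([1. , 0.9]), array([13.3, 16.2]), 13.71)
scene 61 [-0.0064  0.0065] [-0.0059  0.0095] 0.1413443456579555 (array([0.7, 2. ]), array([13.3, 13.9]), 13.71)
top 85 [-0.0078  0.0055] [-0.0047  0.0118] 0.14364986292329646 (array([-1.3,  3.2]), array([13.5, 15.1]), 14.67)
top 71 [-0.0078  0.0055] [-0.0043  0.0118] 0.1441264248041113 (array([-1.3,  3.3]), array([13.5, 14.8]), 14.5)
```

Emit:
{"method": "step_arm", "body": {
  "steps": [
    {"translation": [0, 0, 0.005], "rotation": [0, 0, 0], "hand": 10},
    {"translation": [0, 0, 0.005], "rotation": [0, 0, 0], "hand": 24},
    {"translation": [0, 0, 0.005], "rotation": [0, 0, 0], "hand": 34},
    {"translation": [0, 0, 0.005], "rotation": [0, 0, 0], "hand": 44},
    {"translation": [0, 0, -0.1], "rotation": [0, 0, 0], "hand": 44},
    {"translation": [0, 0, -0.25], "rotation": [0, 0, 0], "hand": 44},
    {"translation": [0, 0, -0.43], "rotation": [0, 0, 0], "hand": 44},
    {"translation": [0, 0, -0.62], "rotation": [0, 0, 0], "hand": 44},
    {"translation": [0, 0, -0.82], "rotation": [0, 0, 0], "hand": 44},
    {"translation": [0, 0, -1], "rotation": [0, 0, 0], "hand": 44}
  ]
}}

```text
time: 32.85
tool_pos: [0.4105, 0.0291, 0.1252]
ee_rot: [[0.963, -0.269, 0.001], [-0.269, -0.963, 0.001], [0.001, -0.001, -1.0]]
force: [0.2, 0.3, -0.5]
gripper_width: 0.0441
grip_force: 0.0
```

Emit:
{"method": "step_arm", "body": {
  "steps": [
    {"translation": [0.05, 0, -0.15], "rotation": [0, 0, 0], "hand": 44},
    {"translation": [0.15, 0, -0.3], "rotation": [0, 0, 0], "hand": 44},
    {"translation": [0.27, 0, -0.42], "rotation": [0, 0, 0], "hand": 44},
    {"translation": [0.4, 0, -0.48], "rotation": [0, 0, 0], "hand": 44},
    {"translation": [0.53, 0, -0.48], "rotation": [0, 0, 0], "hand": 44},
    {"translation": [0.66, 0, -0.48], "rotation": [0, 0, 0], "hand": 44},
    {"translation": [0.78, 0, -0.48], "rotation": [0, 0, 0], "hand": 44},
    {"translation": [0.88, 0, -0.48], "rotation": [0, 0, 0], "hand": 44},
    {"translation": [0.96, 0, -0.48], "rotation": [0, 0, 0], "hand": 44},
    {"translation": [1, 0, -0.48], "rotation": [0, 0, 0], "hand": 44}
  ]
}}

```text
time: 34.1
tool_pos: [0.5071, 0.002, 0.1715]
ee_rot: [[0.963, -0.269, -0.0], [-0.269, -0.963, -0.0], [-0.0, 0.0, -1.0]]
force: [0.3, -0.7, -0.2]
gripper_width: 0.0439
grip_force: 0.0
```

Run:
```python
from h import *
Y=np.radians(-15.6);o=np.array([.6197,-.0289]);ax=np.array([np.cos(Y),np.sin(Y)]);n=np.array([-ax[1],ax[0]])
s,p,W=wcloud(); cv2.imwrite("pics/w5.png",p[:,:,::-1]); print(s["tool_pos"],s["gripper_width"])
W=W.reshape(-1,3); W=W[~np.isnan(W[:,0])]; t=(W[:,:2]-o)@ax; l=(W[:,:2]-o)@n
for lo,hi in((.12,.16),(.138,.16),(.107,.115),(.1,.1065)):
    m=(abs(t)<.035)&(abs(l)<.05)&(W[:,2]>lo)&(W[:,2]<hi); 
    if m.sum()>9: print(m.sum(),np.percentile(t[m],[1,99]).round(4),np.percentile(l[m],[1,99]).round(4),np.median(W[m,2]),rect(np.c_[t[m],l[m]]))
to([*(o+n*.0022-ax*.0002),.1295],-15.6,s)
```

```text
[0.50711979 0.00204636 0.17149517] 0.04393860205625117
766 [-0.0062  0.0061] [-0.0061  0.0093] 0.14131386253953743 (array([0. , 1.4]), array([12.6, 15.9]), 0.86)
615 [-0.006   0.0061] [-0.0061  0.0093] 0.14166112527122826 (array([0.1, 1.6]), array([12.5, 15.5]), 0.23)
994 [-0.006   0.0059] [-0.023   0.0243] 0.11111059188179877 (array([-0.1, -2.8]), array([55.5, 12.4]), 89.43)
2527 [-0.006   0.0195] [-0.0401  0.0385] 0.1044143617485449 (array([ 6.9, -0.8]), array([80.7, 26.3]), 89.79)
yaw now -15.59 shift/100mm [ 1.166 -0.027  0.42 ] turn 0.0
```

View pics/w5.png

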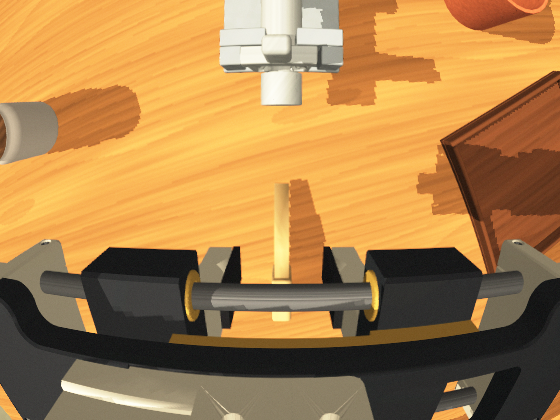

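Emit:
{"method": "step_arm", "body": {
  "steps": [
    {"translation": [0.1, -0.02, 0], "rotation": [0, 0, 0], "hand": 44},
    {"translation": [0.22, -0.02, 0], "rotation": [0, 0, 0], "hand": 44},
    {"translation": [0.36, -0.02, 0], "rotation": [0, 0, 0], "hand": 44},
    {"translation": [0.5, -0.02, 0], "rotation": [0, 0, 0], "hand": 44},
    {"translation": [0.64, -0.02, 0], "rotation": [0, 0, 0], "hand": 44},
    {"translation": [0.76, -0.02, 0], "rotation": [0, 0, 0], "hand": 44},
    {"translation": [0.86, -0.02, 0], "rotation": [0, 0, 0], "hand": 44},
    {"translation": [0.94, -0.02, 0], "rotation": [0, 0, 0], "hand": 44},
    {"translation": [1, -0.02, 0], "rotation": [0, 0, 0], "hand": 44},
    {"translation": [1, -0.02, 0], "rotation": [0, 0, 0], "hand": 44}
  ]
}}

```text
time: 35.4
tool_pos: [0.6038, -0.0228, 0.1716]
ee_rot: [[0.963, -0.269, -0.0], [-0.269, -0.963, -0.0], [-0.0, 0.0, -1.0]]
force: [-0.1, 0.2, 0.2]
gripper_width: 0.044
grip_force: 0.0
```

Run:
```python
from h import *
Y=np.radians(-15.6);o=np.array([.6197,-.0289]);ax=np.array([np.cos(Y),np.sin(Y)]);n=np.array([-ax[1],ax[0]])
s,p,W=wcloud(); print(s["tool_pos"],s["gripper_width"])
W=W.reshape(-1,3); W=W[~np.isnan(W[:,0])]; t=(W[:,:2]-o)@ax; l=(W[:,:2]-o)@n
m=(abs(t)<.02)&(abs(l)<.015)&(W[:,2]>.137)&(W[:,2]<.15)
if m.sum()>9: print(m.sum(),np.percentile(t[m],[1,99]).round(4),np.percentile(l[m],[1,99]).round(4),np.median(W[m,2]),rect(np.c_[t[m],l[m]]))
to([*(o+n*.0016),.1295],-15.6,s)
```

```text
[ 0.60381102 -0.02278657  0.1715831 ] 0.044030706981613876
548 [-0.0047  0.0065] [-0.0061  0.0094] 0.14153133772210047 (array([0.9, 1.6]), array([15.6, 11.7]), 88.86)
yaw now -15.59 shift/100mm [0.17  0.    0.421] turn 0.0
```

Emit:
{"method": "step_arm", "body": {
  "steps": [
    {"translation": [0.1, 0, 0], "rotation": [0, 0, 0], "hand": 44},
    {"translation": [0.17, 0, 0.05], "rotation": [0, 0, 0], "hand": 44},
    {"translation": [0.17, 0, 0.17], "rotation": [0, 0, 0], "hand": 44},
    {"translation": [0.17, 0, 0.3], "rotation": [0, 0, 0], "hand": 44},
    {"translation": [0.17, 0, 0.4], "rotation": [0, 0, 0], "hand": 40},
    {"translation": [0.17, 0, 0.42], "rotation": [0, 0, 0], "hand": 30},
    {"translation": [0.17, 0, 0.42], "rotation": [0, 0, 0], "hand": 22},
    {"translation": [0.17, 0, 0.42], "rotation": [0, 0, 0], "hand": 8},
    {"translation": [0.17, 0, 0.42], "rotation": [0, 0, 0], "hand": 8},
    {"translation": [0.17, 0, 0.42], "rotation": [0, 0, 0], "hand": 8}
  ],
  "newtons": 20
}}

```text
time: 36.7
tool_pos: [0.6202, -0.0276, 0.1303]
ee_rot: [[0.963, -0.269, 0.001], [-0.269, -0.963, -0.0], [0.001, 0.0, -1.0]]
force: [-0.7, -1.7, 3.4]
gripper_width: 0.0159
grip_force: 20.0
```

Run:
```python
from h import *
s=get_state(); print(s["tool_pos"],s["gripper_width"],s["grip_force"],s["force"])
to([.45,-.296,.22],None,s)
```

```text
[ 0.6201975  -0.02759491  0.13032577] 0.015880905502296712 19.98884528875351 [-0.72557349 -1.66263461  3.36334079]
yaw now -15.58 shift/100mm [-0.918  3.043 -0.897] turn None
```

Emit:
{"method": "step_arm", "body": {
  "steps": [
    {"translation": [0, 0, -0.03], "rotation": [0, 0, 0], "hand": 8},
    {"translation": [0, 0, -0.08], "rotation": [0, 0, 0], "hand": 8},
    {"translation": [0, 0, -0.15], "rotation": [0, 0, 0], "hand": 8},
    {"translation": [0, 0, -0.25], "rotation": [0, 0, 0], "hand": 8},
    {"translation": [0, 0, -0.38], "rotation": [0, 0, 0], "hand": 8},
    {"translation": [0, 0, -0.52], "rotation": [0, 0, 0], "hand": 8},
    {"translation": [0, 0, -0.66], "rotation": [0, 0, 0], "hand": 8},
    {"translation": [0, 0, -0.8], "rotation": [0, 0, 0], "hand": 8},
    {"translation": [0, 0, -0.92], "rotation": [0, 0, 0], "hand": 8},
    {"translation": [0, 0, -1], "rotation": [0, 0, 0], "hand": 8}
  ]
}}

```text
time: 37.95
tool_pos: [0.6201, -0.0273, 0.2306]
ee_rot: [[0.963, -0.269, 0.001], [-0.269, -0.963, 0.0], [0.001, -0.0, -1.0]]
force: [-0.0, 1.0, -0.2]
gripper_width: 0.0159
grip_force: 20.0
```

Emit:
{"method": "step_arm", "body": {
  "steps": [
    {"translation": [-0.03, 0.08, 0], "rotation": [0, 0, 0], "hand": 8},
    {"translation": [-0.06, 0.18, 0], "rotation": [0, 0, 0], "hand": 8},
    {"translation": [-0.09, 0.28, 0], "rotation": [0, 0, 0], "hand": 8},
    {"translation": [-0.12, 0.38, 0], "rotation": [0, 0, 0], "hand": 8},
    {"translation": [-0.15, 0.48, 0], "rotation": [0, 0, 0], "hand": 8},
    {"translation": [-0.18, 0.58, 0], "rotation": [0, 0, 0], "hand": 8},
    {"translation": [-0.21, 0.68, 0], "rotation": [0, 0, 0], "hand": 8},
    {"translation": [-0.24, 0.78, 0], "rotation": [0, 0, 0], "hand": 8},
    {"translation": [-0.27, 0.89, 0], "rotation": [0, 0, 0], "hand": 8},
    {"translation": [-0.3, 1, 0], "rotation": [0, 0, 0], "hand": 8}
  ]
}}

```text
time: 39.2
tool_pos: [0.5638, -0.1162, 0.2297]
ee_rot: [[0.963, -0.269, 0.0], [-0.269, -0.963, -0.0], [0.0, -0.0, -1.0]]
force: [0.2, -0.6, -0.8]
gripper_width: 0.016
grip_force: 20.0
```

Emit:
{"method": "step_arm", "body": {
  "steps": [
    {"translation": [-0.03, 0.1, 0], "rotation": [0, 0, 0], "hand": 8},
    {"translation": [-0.06, 0.2, 0], "rotation": [0, 0, 0], "hand": 8},
    {"translation": [-0.09, 0.3, 0], "rotation": [0, 0, 0], "hand": 8},
    {"translation": [-0.12, 0.4, 0], "rotation": [0, 0, 0], "hand": 8},
    {"translation": [-0.15, 0.5, 0], "rotation": [0, 0, 0], "hand": 8},
    {"translation": [-0.18, 0.6, 0], "rotation": [0, 0, 0], "hand": 8},
    {"translation": [-0.21, 0.7, 0], "rotation": [0, 0, 0], "hand": 8},
    {"translation": [-0.24, 0.8, 0], "rotation": [0, 0, 0], "hand": 8},
    {"translation": [-0.27, 0.9, 0], "rotation": [0, 0, 0], "hand": 8},
    {"translation": [-0.3, 1, 0], "rotation": [0, 0, 0], "hand": 8}
  ]
}}

```text
time: 40.45
tool_pos: [0.5081, -0.2044, 0.2297]
ee_rot: [[0.963, -0.269, -0.0], [-0.269, -0.963, -0.0], [-0.0, 0.0, -1.0]]
force: [-0.5, 0.5, -0.3]
gripper_width: 0.0159
grip_force: 20.0
```

Run:
```python
from h import *
s=get_state(); print(s["tool_pos"],s["gripper_width"],s["grip_force"],s["force"])
to([.45,-.294,.069],None,s)
```

```text
[ 0.50806708 -0.20440761  0.22966873] 0.015869497579455827 19.987406730651855 [-0.45999396  0.46684738 -0.28726046]
yaw now -15.58 shift/100mm [-0.319  1.019  1.607] turn None
```

Emit:
{"method": "step_arm", "body": {
  "steps": [
    {"translation": [-0.05, 0.14, 0], "rotation": [0, 0, 0], "hand": 8},
    {"translation": [-0.1, 0.29, 0], "rotation": [0, 0, 0], "hand": 8},
    {"translation": [-0.14, 0.44, 0.05], "rotation": [0, 0, 0], "hand": 8},
    {"translation": [-0.18, 0.59, 0.13], "rotation": [0, 0, 0], "hand": 8},
    {"translation": [-0.22, 0.73, 0.23], "rotation": [0, 0, 0], "hand": 8},
    {"translation": [-0.26, 0.85, 0.35], "rotation": [0, 0, 0], "hand": 8},
    {"translation": [-0.3, 0.95, 0.48], "rotation": [0, 0, 0], "hand": 8},
    {"translation": [-0.32, 1, 0.62], "rotation": [0, 0, 0], "hand": 8},
    {"translation": [-0.32, 1, 0.76], "rotation": [0, 0, 0], "hand": 8},
    {"translation": [-0.32, 1, 0.88], "rotation": [0, 0, 0], "hand": 8}
  ]
}}

```text
time: 41.7
tool_pos: [0.4508, -0.2913, 0.1406]
ee_rot: [[0.963, -0.268, -0.0], [-0.268, -0.963, 0.0], [-0.0, -0.0, -1.0]]
force: [-0.5, 0.4, 0.3]
gripper_width: 0.0158
grip_force: 20.0
```

Emit:
{"method": "step_arm", "body": {
  "steps": [
    {"translation": [0, 0, 0.12], "rotation": [0, 0, 0], "hand": 8},
    {"translation": [0, 0, 0.24], "rotation": [0, 0, 0], "hand": 8},
    {"translation": [0, 0, 0.36], "rotation": [0, 0, 0], "hand": 8},
    {"translation": [0, 0, 0.47], "rotation": [0, 0, 0], "hand": 8},
    {"translation": [0, 0, 0.56], "rotation": [0, 0, 0], "hand": 8},
    {"translation": [0, 0, 0.63], "rotation": [0, 0, 0], "hand": 8},
    {"translation": [0, 0, 0.67], "rotation": [0, 0, 0], "hand": 8},
    {"translation": [0, 0, 0.69], "rotation": [0, 0, 0], "hand": 8},
    {"translation": [0, 0, 0.7], "rotation": [0, 0, 0], "hand": 8},
    {"translation": [0, 0, 0.7], "rotation": [0, 0, 0], "hand": 8}
  ]
}}

```text
time: 42.95
tool_pos: [0.4509, -0.2916, 0.0718]
ee_rot: [[0.963, -0.269, 0.0], [-0.269, -0.963, -0.0], [0.0, 0.0, -1.0]]
force: [-0.4, 1.4, -1.1]
gripper_width: 0.0161
grip_force: 20.0
```

```bash
python3 st.py
```

```text
43.1 tipX 23.1 L -298.40 z 71.87 F along 0.20 lat -0.19 z -0.93 T [0.005 0.002 0.046] [ 4.e-04 -0.e+00 -1.e+00]
```

Emit:
{"method": "step_arm", "body": {
  "steps": [
    {"translation": [0, 0, 0.005], "rotation": [0, 0, 0], "hand": 8},
    {"translation": [0, 0, 0.01], "rotation": [0, 0, 0], "hand": 8},
    {"translation": [0, 0, 0.015], "rotation": [0, 0, 0], "hand": 8},
    {"translation": [0, 0, 0.02], "rotation": [0, 0, 0], "hand": 8},
    {"translation": [0, 0, 0.025], "rotation": [0, 0, 0], "hand": 8},
    {"translation": [0, 0, 0.03], "rotation": [0, 0, 0], "hand": 8},
    {"translation": [0, 0, 0.03], "rotation": [0, 0, 0], "hand": 8},
    {"translation": [0, 0, 0.03], "rotation": [0, 0, 0], "hand": 8},
    {"translation": [0, 0, 0.03], "rotation": [0, 0, 0], "hand": 8},
    {"translation": [0, 0, 0.03], "rotation": [0, 0, 0], "hand": 8}
  ]
}}

```text
time: 44.35
tool_pos: [0.4508, -0.2916, 0.0687]
ee_rot: [[0.963, -0.269, 0.0], [-0.269, -0.963, -0.0], [0.0, 0.0, -1.0]]
force: [0.3, 0.1, -1.0]
gripper_width: 0.0157
grip_force: 20.0
```

```bash
python3 st.py
```

```text
44.5 tipX 23.0 L -298.40 z 68.69 F along 0.42 lat 0.06 z -0.51 T [-0.035 -0.026  0.002] [ 1.e-04 -0.e+00 -1.e+00]
```

Nearly on the floor; lower 2 mm more, then release and rise.

Emit:
{"method": "step_arm", "body": {
  "steps": [
    {"translation": [0, 0, 0.005], "rotation": [0, 0, 0], "hand": 8},
    {"translation": [0, 0, 0.01], "rotation": [0, 0, 0], "hand": 8},
    {"translation": [0, 0, 0.015], "rotation": [0, 0, 0], "hand": 8},
    {"translation": [0, 0, 0.02], "rotation": [0, 0, 0], "hand": 8},
    {"translation": [0, 0, 0.02], "rotation": [0, 0, 0], "hand": 8},
    {"translation": [0, 0, 0.02], "rotation": [0, 0, 0], "hand": 8},
    {"translation": [0, 0, 0.02], "rotation": [0, 0, 0], "hand": 8},
    {"translation": [0, 0, 0.02], "rotation": [0, 0, 0], "hand": 8},
    {"translation": [0, 0, 0.02], "rotation": [0, 0, 0], "hand": 8},
    {"translation": [0, 0, 0.02], "rotation": [0, 0, 0], "hand": 8}
  ]
}}

```text
time: 45.75
tool_pos: [0.4509, -0.2916, 0.0668]
ee_rot: [[0.963, -0.269, 0.0], [-0.269, -0.963, -0.0], [0.0, 0.0, -1.0]]
force: [-0.2, -0.6, 4.7]
gripper_width: 0.0159
grip_force: 20.0
```

```bash
python3 st.py
```

```text
45.9 tipX 23.1 L -298.43 z 66.79 F along -0.40 lat -0.01 z 4.18 T [ 0.04   0.202 -0.029] [ 3.e-04  1.e-04 -1.e+00]
```

Emit:
{"method": "step_arm", "body": {
  "steps": [
    {"translation": [0, 0, -0.003], "rotation": [0, 0, 0], "hand": 12},
    {"translation": [0, 0, -0.005], "rotation": [0, 0, 0], "hand": 20},
    {"translation": [0, 0, -0.005], "rotation": [0, 0, 0], "hand": 30},
    {"translation": [0, 0, -0.005], "rotation": [0, 0, 0], "hand": 40},
    {"translation": [0, 0, -0.05], "rotation": [0, 0, 0], "hand": 44},
    {"translation": [0, 0, -0.15], "rotation": [0, 0, 0], "hand": 44},
    {"translation": [0, 0, -0.3], "rotation": [0, 0, 0], "hand": 44},
    {"translation": [0, 0, -0.5], "rotation": [0, 0, 0], "hand": 44},
    {"translation": [0, 0, -0.75], "rotation": [0, 0, 0], "hand": 44},
    {"translation": [0, 0, -1], "rotation": [0, 0, 0], "hand": 44}
  ]
}}

```text
time: 47.15
tool_pos: [0.4509, -0.2916, 0.1687]
ee_rot: [[0.963, -0.269, 0.001], [-0.269, -0.963, -0.0], [0.001, 0.0, -1.0]]
force: [0.0, 0.1, 0.1]
gripper_width: 0.0443
grip_force: 0.0
```

Run:
```python
from h import *
p,d=read_camera("scene"); cv2.imwrite("pics/f.png",p[:,:,::-1])
W=cloud("scene",d); Q=sel(W,.38,.52,-.36,-.22,.03,.1)
print(get_state()["time"],len(Q),Q.min(0),Q.max(0))
```

```text
47.2 212 [ 0.43642812 -0.31717934  0.03002476] [ 0.46507712 -0.2676835   0.07872385]
```

View pics/f.png

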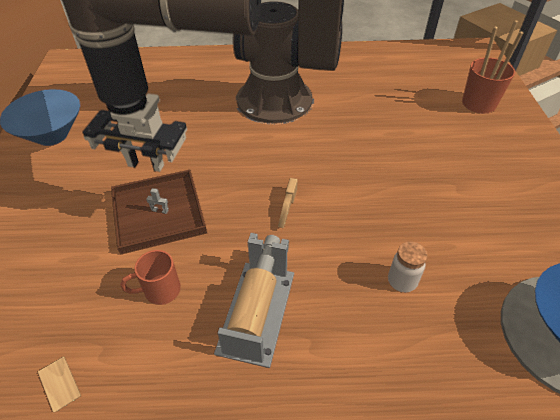

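The clip stands in the middle of the tray at (158,203). The wedge lies on the bench at (288,203), clear of the stand, and the mug and jar are where they were.

```bash
python3 -c "
from workcell import *
print(close_job())"
```

```text
the job is handed in; nothing more can be done
None
```

I freed the clip with the wedge and laid it in the tray, put the wedge back on the bench, left the mug and jar unmoved, and handed the job in at about 47 s; no verdict came back.

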